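# Weigh the vial from behind the bottles

## Robot

A 6-joint arm with a two-finger parallel gripper is mounted at the origin on a cart in front of the work surface, level with it; the furniture and walls round the work are solid. World frame = base frame: x ahead of the robot, y to its left, z up, the work surface at z = 0. Lengths are in m, angles in degrees, forces in N, time in s.
With the tool pointing down it reaches from about 0.4 to 0.825 m from the base axis. Payload 7 kg.
Tool frame: the origin (TCP) lies midway between the tips of the shut fingers; the grasp point (between the pads) lies 19 mm behind it; z points along the fingers, y is the direction in which the jaws open and shut (so a half turn about z gives the same grasp; the last joint's range is limited). The gripper opens to 88 mm and grips with 3 to 60 N. Pads are 19 mm wide; open, the fingers measure 130 mm over their backs; the gripper's body (78 mm by 193 mm) begins 47 mm behind the grasp point.
Start: joints at [83.715, 20.546, 0.682, 0, -70.136, -16.507], TCP at [0.261, 0.622, 0.227] pointing down, gripper open.
Joint ranges: [-176.03, 176.03], [-82.01, 121.73], [-58.28, 71.71], [-173.87, 95.51], [-174.79, -0.11], [-173.66, 173.66]. Speed limits (degrees/s): [136.94, 136.94, 172.46, 180, 180, 180].

## Interface

Orientations are given as [roll, pitch, yaw] about the fixed x, y, z axes, in that order (R = Rz(yaw) Ry(pitch) Rx(roll)).
In Python, from plant import r gives the robot as it stands. The module is installed in compiled form; this text tells all that it offers.
- The arm moves only by the tool send_rows, never from a script. Its argument "motion" is a list of rows, each an object with "travel": the shift along the tool's x, y, z in m, a list of three; "spin": the turn about the tool's z in degrees. In form: [{"travel": [tx, ty, tz], "spin": spin}, ...]. A call has 1 to 5 rows; each row shifts and turns the pose as measured when the row begins, along the tool's axes as they then stand; what a row does not reach is not made up. A row lasts 1/12 s, in which the tool goes at most 41.7 mm and 7.16 degrees, less where a joint would pass 70% of its speed; a pose out of reach is approached as far as the arm can. A call is refused whole if a number of a shift passes 0.0417 or a number of a turn 7.16, either way. A call with a gripper value outside its range is refused whole. "gripper" is the gripper command: -1 is shut, 1 is fully open, values between are in proportion, set as the call begins (left out, the last holds). The fingers move at their own pace and stop on an object; "squeeze" is the grip in N (left out, the last holds). Time passes only in rows, so rows that do not move let the fingers close. It gives the time, the measured TCP pose, the force and the opening at its end, in the units of the state.
- r.get_state(): the state, without advancing time (a new reading comes with each control period).
- r.capture(name): name is "scene" or "top" or "wrist"; returns (picture, depth): 384x512x3 uint8, blue, green, red; 384x512 float32, m along the optical axis (not along the pixel's ray), 0 where there is no reading.
- r.get_calibration(name): a dict with "fov_y" (degrees; the focal length in pixels is half the picture's height over the tangent of half this angle, whatever the lens; pixels are square), "cx", "cy" (the principal point, pixels), "origin" and "orientation" of the camera in the world. Camera axes: x right, y down, z forward; pixel columns grow to the right and rows downward; lengths in m; the calibration is good to about 2 mm. A picture is of the moment at which its call begins: read the wrist's pose just before it. get_calibration takes no time and is no camera call; for the wrist camera it gives the pose at the moment of the call.
- r.close_job(): hands the job in, once; it reports no verdict.
Trained networks look in the newest picture that a camera, given by its name, has taken for a name from the list of things; names that differ only in an ending like _2 or _b are one class to them, and where a whole thing is asked for, a point or a joint stands for the part that bears it (a point fixed in the world has none). Each returns a list of dicts, best first, with "conf" (0 to 1); they miss things now and then, are a little off and sometimes report something else, mostly with a low value. They report only what shows in the picture. A call takes as long as a camera call. They do not tell look-alikes from the thing itself.
- r.boxes_of(camera, target): "at" ([x, y, z] in m, in the coordinates of the camera as it stood for that picture, good to about 4 mm: the middle of the surface that is visible of it).
- r.pinpoint(camera, target): "at" ([x, y, z] in m, in the coordinates of the camera as it stood for that picture, good to about 4 mm: a listed point, or the origin of a listed thing).
The state is a dict: "time_s": time; "joints": joint angles; "qd": joint speeds; "joint_torque": joint torques, N m; "tcp_pos": TCP position; "eef_rot": TCP orientation; "contact_force": force on the tool from outside, world axes, zero at the start; "moment": the same for the moment, N m; "gripper_width": finger opening in m.
Only numpy, scipy, OpenCV 4.12 (cv2) and the standard library are available. Lean on these libraries where they do the work, as an engineer would, in place of code of your own. Each camera call takes 0.05 s, during which the arm holds its last target. There are 200 camera calls.

## Task

I need the small vial at the back of the storage tray weighed, but the bottle, jar and can stand round it in the way: set all three aside, standing on the steel side tray, then stand the vial upright on the middle of the scale pan. After that put the bottle, jar and can back upright in the storage tray, each in the ring it came from, and leave the vial on the scale. Do not knock anything over, and leave the beaker, tape roll and timer where they are.

Things in the scene. Friction and masses are not known exactly. Their poses are not given: they have to be found in the camera images.
- bottle_mid (a point): tall white plastic bottle with sloping shoulder and narrow white cap. 145 mm high, body 48 mm across, straight to 94 mm above the foot, then sloping in to the neck; cap 29 mm across and 23 mm high (122 to 145 mm above the foot), standing upright and loose in the storage tray at the start, in one of the three large rings (which one varies). Point: on its axis, half-way up, 72.5 mm above its foot; z axis up through the cap.
- jar_mid (a point): white jar with a wide black screw lid. 115 mm high, body 54 mm across, lid 48 mm across and 16 mm high (99 to 115 mm above the foot), standing upright and loose in the storage tray at the start, in one of the three large rings (which one varies). Point: on its axis, half-way up, 57.5 mm above its foot; z axis up through the lid.
- can_mid (a point): plain aluminium can without a cap. 130 mm high, 50 mm across over almost its whole height (rim at the very top 47 mm), standing upright and loose in the storage tray at the start, in one of the three large rings (which one varies). Point: on its axis, half-way up, 65.0 mm above its foot; z axis up through the top.
- vial_mid (a point): small screw-cap vial, 48 mm high: pale body with a printed label 22 mm across up to 38 mm, white cap 18 mm across above. Loose, stands upright at the back of the storage tray in the small ring, between the three large rings. Point: on its axis, half-way up, 24 mm above its foot; z axis up.
- store_tray: grey plastic storage tray, fixed, 150 mm (its x, away from the robot) by 230 mm (its y), floor top 4 mm above the worktop, rim 12 mm high and 4 mm thick. Origin: centre of its underside. Printed white rings on the floor at tray x, y: three large (60 mm across) at (-35, 0), (0, 62), (0, -62) mm, one small (32 mm) for the vial at (30, 0) mm. Each thing stands within about 4 mm of its ring's centre at the start.
- side_tray: empty steel side tray, fixed, 250 mm (its x, away from the robot) by 130 mm (its y), floor top 4 mm above the worktop, rim 12 mm high and 4 mm thick. Origin: centre of its underside. It stands left or right of the storage tray; the scale is on the other side. Room for the three things in a row along its x.
- pan (a point): centre of the top face of the round steel pan (104 mm across, flat) of a white bench scale with a small display at the robot's side; the pan's top is 40 mm above the worktop and does not move. Scale body 170 x 125 mm; the display is 82 mm nearer the robot than this point; z axis up. Fixed.
- beaker: small glass beaker, 44 mm across, 58 mm high, origin at the centre of its underside. Bystander: leave alone.
- tape_roll: roll of beige masking tape lying flat, 100 mm across, 25 mm high, origin at the centre of its underside. Bystander: leave alone.
- timer: white bench timer lying flat, 62 x 66 x 18 mm, origin at the centre of its underside. Bystander: leave alone.
Not all that is in view belongs to the job. What is shaped like the part that bears bottle_mid but blue, green or orange is not meant.

How it is judged (in metres and radians):
On the way, in this order (a step that is already met when the one before it is completed fails the run):
1. bottle, jar and can all stand released on the side tray, the vial still in the storage tray (x of bottle_mid in the frame of side_tray between -0.115 and 0.115 m and y of bottle_mid in the frame of side_tray between -0.055 and 0.055 m and z of bottle_mid in the frame of side_tray below 0.0845 m and angle between each of bottle_mid, jar_mid, can_mid's own z axis and vertical below 0.12 rad and contact force between the fingers and bottle below 0.5 N and x of jar_mid in the frame of side_tray between -0.115 and 0.115 m and y of jar_mid in the frame of side_tray between -0.055 and 0.055 m and z of jar_mid in the frame of side_tray below 0.0695 m and contact force between the fingers and jar below 0.5 N and x of can_mid in the frame of side_tray between -0.115 and 0.115 m and y of can_mid in the frame of side_tray between -0.055 and 0.055 m and z of can_mid in the frame of side_tray below 0.077 m and contact force between the fingers and can below 0.5 N and horizontal distance between vial_mid and store_tray below 0.1 m), for 0.2 s.
2. the vial stands released on the middle of the pan, the other three still on the side tray (horizontal distance between vial_mid and pan below 0.02 m and z of vial_mid in the frame of pan between 0.016 and 0.032 m and angle between each of vial_mid, bottle_mid, jar_mid, can_mid's own z axis and vertical below 0.12 rad and contact force between the fingers and vial below 0.5 N and x of bottle_mid in the frame of side_tray between -0.115 and 0.115 m and y of bottle_mid in the frame of side_tray between -0.055 and 0.055 m and z of bottle_mid in the frame of side_tray below 0.0845 m and contact force between the fingers and bottle below 0.5 N and x of jar_mid in the frame of side_tray between -0.115 and 0.115 m and y of jar_mid in the frame of side_tray between -0.055 and 0.055 m and z of jar_mid in the frame of side_tray below 0.0695 m and contact force between the fingers and jar below 0.5 N and x of can_mid in the frame of side_tray between -0.115 and 0.115 m and y of can_mid in the frame of side_tray between -0.055 and 0.055 m and z of can_mid in the frame of side_tray below 0.077 m and contact force between the fingers and can below 0.5 N), for 0.2 s.
At the end, for the whole second after the job is handed in: Bottle, jar and can stand upright and at rest, each within 15 mm of where it stood at the start; the vial stands upright and at rest on the scale pan, its axis within 20 mm of the pan's centre (distance of each of bottle_mid, jar_mid, can_mid from where it was at the start of the episode below 0.015 m and angle between each of bottle_mid, jar_mid, can_mid, vial_mid's own z axis and vertical below 0.12 rad and linear speed of each of bottle, jar, can, vial below 0.02 m/s and horizontal distance between vial_mid and pan below 0.02 m and z of vial_mid in the frame of pan between 0.016 and 0.032 m and contact force between the fingers and vial below 0.5 N); the robot touches nothing.
It fails at once if the bottle, jar, can or vial is tipped over (angle between any of bottle_mid, jar_mid, can_mid, vial_mid's own z axis and vertical above 0.7 rad).
It fails at once if the beaker, tape roll or timer is moved by more than 20 mm (distance of any of beaker, tape_roll, timer from where it was at the start of the episode above 0.02 m).
It also fails if it takes over 128 s, if anything falls off the work surface, if the arm or the gripper's body presses on something with over 40 N, if the wrist force passes 120 N, or if a joint passes its speed limit or range.

## Working session

There is one attempt and no reset: what is moved stays moved. The work goes in short steps, Python scripts to look and compute and a tool call to move; the robot and the scene stay as the last step left them, time stands still between calls to the robot, and variables do not carry over. Pictures are saved under pics/ and viewed, about 12 in all and at most 16, crops included, and the job is handed in when it is done.

Besides the shell and the picture viewer there is one more tool, called after ">>>" in YAML: its name, and indented under it one key for each argument. send_rows: Moves the arm, as the interface text tells. Its arguments: {"type":"object","properties":{"motion":{"type":"array"},"gripper":{"type":"number"},"squeeze":{"type":"number"}},"required":["motion"]}

```bash
mkdir -p pics
cat > h.py <<'E'
import numpy as np, cv2
from scipy.spatial.transform import Rotation as R
from plant import r
def cal(n):
    c=r.get_calibration(n); f=192/np.tan(np.radians(c['fov_y'])/2)
    o=c['orientation']; M=R.from_euler('xyz',o,degrees=True).as_matrix() if np.size(o)==3 else np.array(o)
    return f,c['cx'],c['cy'],np.array(c['origin']),M
def cloud(n,d,C):
    f,cx,cy,o,M=C; v,u=np.mgrid[:384,:512]
    P=np.stack([(u-cx)/f*d,(v-cy)/f*d,d],-1)@M.T+o; P[d==0]=np.nan; return P
E
python3 - <<'E'
from h import *
print(r.get_state())
for n in ('top','scene'):
    print(r.get_calibration(n)); C=cal(n)
    p,d=r.capture(n); cv2.imwrite(f'pics/{n}0.png',p); np.save(f'{n}0.npy',d)
    for t in ('bottle_mid','jar_mid','can_mid','vial_mid','store_tray','side_tray','pan','beaker','tape_roll','timer'):
        for k in r.pinpoint(n,t)[:3]: print(n,t,round(k['conf'],2),np.round(C[4]@np.array(k['at'])+C[3],3))
E
```

```text
{'time_s': 0.0, 'joints': array([ 8.37157676e+01,  2.05929030e+01,  6.33353321e-01, -1.93209707e-02,
       -7.01356011e+01, -1.65075582e+01]), 'qd': array([ 0.03238366,  0.01892086, -0.07158519, -0.01604452,  0.00231154,
        0.02640572]), 'joint_torque': array([ 8.32399819e-04, -5.82725751e+01,  2.93051648e+01,  6.99758291e+00,
        6.78404438e-03, -1.48048230e-04]), 'tcp_pos': array([0.26131677, 0.62183423, 0.22560544]), 'eef_rot': array([ 1.79903610e+02, -9.62468501e-03, -2.27983628e+01]), 'contact_force': array([ 0.28930897,  0.30527571, -0.33651122]), 'moment': array([0.02299926, 0.01752008, 0.00580245]), 'gripper_width': 0.08741566398021486}
{'fov_y': 42.05954376746269, 'cx': 254.55573664481904, 'cy': 184.1405881470572, 'origin': array([ 0.26751951, -0.08474911,  1.51294219]), 'orientation': array([-1.68498865e+02, -7.07049923e-02, -6.35321201e+01])}
top bottle_mid 0.82 [0.542 0.084 0.076]
top bottle_mid 0.75 [0.698 0.406 0.075]
top bottle_mid 0.7 [0.411 0.146 0.074]
top jar_mid 0.94 [ 0.568 -0.038  0.068]
top can_mid 0.9 [0.521 0.023 0.069]
top can_mid 0.39 [ 0.481 -0.3
[... 546 characters left out ...]
tion': array([-117.36740848,   -0.72934317,  -39.08957493])}
scene bottle_mid 0.93 [0.373 0.226 0.071]
scene bottle_mid 0.9 [0.405 0.051 0.07 ]
scene bottle_mid 0.85 [0.41  0.15  0.073]
scene jar_mid 0.6 [ 0.565 -0.039  0.063]
scene can_mid 0.92 [0.522 0.023 0.065]
scene can_mid 0.36 [0.558 0.02  0.   ]
scene vial_mid 0.6 [0.586 0.024 0.03 ]
scene store_tray 0.87 [0.557 0.024 0.   ]
scene side_tray 0.65 [ 0.48  -0.314  0.002]
scene pan 0.85 [0.532 0.319 0.037]
scene beaker 0.7 [ 0.681 -0.319  0.004]
scene beaker 0.29 [0.526 0.321 0.04 ]
scene tape_roll 0.73 [0.519 0.023 0.065]
scene tape_roll 0.61 [0.725 0.274 0.001]
scene timer 0.62 [0.528 0.318 0.038]
scene timer 0.6 [ 0.348 -0.075 -0.005]
```

View pics/top0.png

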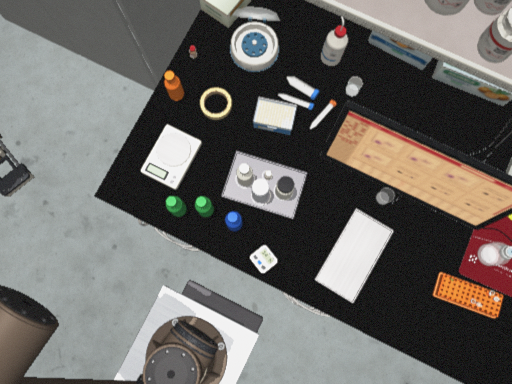

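View pics/scene0.png

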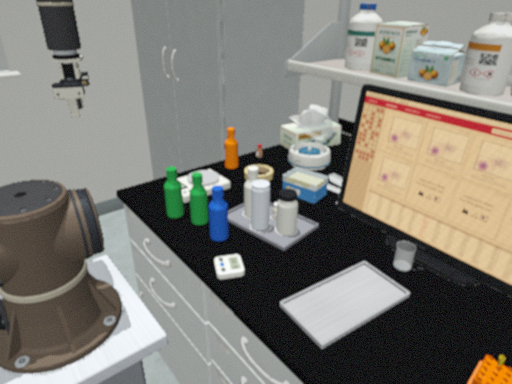

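The wanted ones in the top picture are the white bottle (245,173), the can (261,188), the jar (286,185) and the vial (268,175) between them. Look-alikes of the bottle are green (176,205) and (204,205), blue (233,221), orange (173,85) and the red-capped bottle (335,45). The side tray is at (354,255), the scale at (172,157), and the beaker at (386,197). I'll refine the positions and check the choice in a close crop.

Run:
```python
from h import *
p=cv2.imread('pics/top0.png'); d=np.load('top0.npy'); C=cal('top'); P=cloud('top',d,C)
g=p.min(2)
def near(c,rad): return np.hypot(P[...,0]-c[0],P[...,1]-c[1])<rad
def rep(n,m):
    q=P[m]; (c,rad)=cv2.minEnclosingCircle(q[:,:2].astype(np.float32)); print(n,m.sum(),'mean',q.mean(0).round(4),'circ',np.round(c,4),round(rad,4))
for n,c,z0,z1 in (('bottle',(.543,.084),.135,.165),('jar',(.567,-.038),.108,.13),('can',(.521,.023),.12,.15),('vial',(.584,.026),.03,.06),('pan',(.527,.318),.034,.048),('beaker',(.685,-.318),.03,.08)):
    rep(n,near(c,.07 if n=='pan' else .04)&(P[...,2]>z0)&(P[...,2]<z1))
for n,c,rad,th in (('side',(.481,-.311),.16,110),('store',(.555,.023),.16,90)):
    m=(near(c,rad)&(P[...,2]<.025)&(g>th)).astype(np.uint8)
    k,l,s,_=cv2.connectedComponentsWithStats(m); i=1+s[1:,4].argmax()
    print(n,s[i,4],cv2.minAreaRect(P[l==i][:,:2].astype(np.float32)))
print('obstacles z>.02 near side tray'); m=(abs(P[...,0]-.48)<.3)&(abs(P[...,1]+.31)<.2)&(P[...,2]>.03)
q=P[m]; 
for x in np.arange(.2,.8,.05):
    s=q[(q[:,0]>x)&(q[:,0]<x+.05)]
    if len(s)>3: print(round(x,2),s[:,1].min().round(3),s[:,1].max().round(3),s[:,2].max().round(3))
cv2.imwrite('pics/crop1.png',np.hstack([cv2.resize(p[140:240,150:310],(400,250),interpolation=2),cv2.resize(cv2.imread('pics/scene0.png')[150:250,150:310],(400,250),interpolation=2)]))
```

```text
bottle 89 mean [0.5425 0.0844 0.1487] circ [0.5435 0.0842] 0.0152
jar 224 mean [ 0.5606 -0.0389  0.1187] circ [ 0.562  -0.0396] 0.0248
can 235 mean [0.518  0.0211 0.1334] circ [0.5188 0.0212] 0.0246
vial 45 mean [0.5798 0.0237 0.046 ] circ [0.5809 0.0242] 0.0101
pan 894 mean [0.5227 0.318  0.04  ] circ [0.5264 0.3166] 0.0689
beaker 222 mean [ 0.6921 -0.3188  0.0588] circ [ 0.6943 -0.3177] 0.0372
side 3749 ((0.48450422286987305, -0.31326666474342346), (0.13355566561222076, 0.25611022114753723), 84.95886993408203)
store 2644 ((0.5568432211875916, 0.025041982531547546), (0.15660804510116577, 0.2333633005619049), 8.595254898071289)
obstacles z>.02 near side tray
0.65 -0.508 -0.111 0.08
0.7 -0.51 -0.11 0.389
0.75 -0.509 -0.11 0.386
```

View pics/crop1.png

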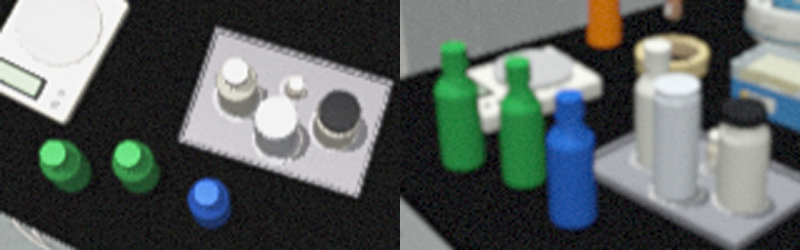

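The crop shows the white bottle, can and black-lidded jar in the grey tray, with the vial behind them. The green and blue bottles stand outside it, so the choice holds.

```bash
cat > plan.py <<'E'
import sys,json; from h import *
# x y z yaw step(m)
x,y,z,yaw,st=map(float,sys.argv[1:6]); s=r.get_state(); p=s['tcp_pos']; w=s['eef_rot'][2]
D=np.array([x,y,z])-p; sp=-((yaw-w+180)%360-180); n=max(1,int(np.ceil(max(np.linalg.norm(D)/st,abs(sp)/7))))
print('t',round(s['time_s'],2),p.round(4),s['eef_rot'].round(1),'w',round(s['gripper_width'],4),'F',np.round(s['contact_force'],1),n)
rows=[]
for i in range(n):
    a=np.radians(w-sp/n*i); d=D/n
    t=[d[0]*np.cos(a)+d[1]*np.sin(a), d[0]*np.sin(a)-d[1]*np.cos(a), -d[2]]
    rows.append({"travel":[round(float(k),4) for k in t],"spin":round(sp/n,2)})
for i in range(0,n,5): print(json.dumps(rows[i:i+5]))
E
python3 plan.py .519 .0215 .21 -90 .04
```

```text
t 1.1 [0.2615 0.6223 0.2266] [-180.     0.   -22.8] w 0.0877 F [-0.1 -0.2 -0.5] 17
[{"travel": [0.0277, 0.0267, 0.001], "spin": 3.95}, {"travel": [0.0294, 0.0247, 0.001], "spin": 3.95}, {"travel": [0.0311, 0.0227, 0.001], "spin": 3.95}, {"travel": [0.0326, 0.0205, 0.001], "spin": 3.95}, {"travel": [0.0339, 0.0182, 0.001], "spin": 3.95}]
[{"travel": [0.0351, 0.0158, 0.001], "spin": 3.95}, {"travel": [0.0361, 0.0133, 0.001], "spin": 3.95}, {"travel": [0.0369, 0.0108, 0.001], "spin": 3.95}, {"travel": [0.0376, 0.0082, 0.001], "spin": 3.95}, {"travel": [0.038, 0.0056, 0.001], "spin": 3.95}]
[{"travel": [0.0383, 0.003, 0.001], "spin": 3.95}, {"travel": [0.0384, 0.0003, 0.001], "spin": 3.95}, {"travel": [0.0384, -0.0023, 0.001], "spin": 3.95}, {"travel": [0.0381, -0.0049, 0.001], "spin": 3.95}, {"travel": [0.0377, -0.0076, 0.001], "spin": 3.95}]
[{"travel": [0.0371, -0.0101, 0.001], "spin": 3.95}, {"travel": [0.0363, -0.0127, 0.001], "spin": 3.95}]
```

>>> send_rows:
  motion:
    - {"travel": [0.028, 0.027, 0.001], "spin": 4}
    - {"travel": [0.029, 0.025, 0.001], "spin": 4}
    - {"travel": [0.031, 0.023, 0.001], "spin": 4}
    - {"travel": [0.033, 0.02, 0.001], "spin": 4}
    - {"travel": [0.034, 0.018, 0.001], "spin": 4}
  gripper: 1
  squeeze: 30

```text
time_s: 1.52
tcp_pos: [0.3363, 0.4448, 0.2186]
eef_rot: [180.0, -0.1, -43.1]
contact_force: [0.6, -0.6, 0.7]
gripper_width: 0.0875
```

>>> send_rows:
  motion:
    - {"travel": [0.035, 0.016, 0.001], "spin": 4}
    - {"travel": [0.036, 0.013, 0.001], "spin": 4}
    - {"travel": [0.037, 0.011, 0.001], "spin": 4}
    - {"travel": [0.038, 0.008, 0.001], "spin": 4}
    - {"travel": [0.038, 0.006, 0.001], "spin": 4}

```text
time_s: 1.93
tcp_pos: [0.4108, 0.2576, 0.2147]
eef_rot: [-179.8, 0.0, -64.0]
contact_force: [1.3, -0.4, -0.6]
gripper_width: 0.0876
```

>>> send_rows:
  motion:
    - {"travel": [0.038, 0.003, 0.001], "spin": 4}
    - {"travel": [0.038, 0, 0.001], "spin": 4}
    - {"travel": [0.038, -0.002, 0.001], "spin": 4}
    - {"travel": [0.038, -0.005, 0.001], "spin": 4}
    - {"travel": [0.038, -0.008, 0.001], "spin": 4}

```text
time_s: 2.35
tcp_pos: [0.4816, 0.0702, 0.2118]
eef_rot: [-179.6, 0.3, -84.9]
contact_force: [1.4, 0.6, -0.5]
gripper_width: 0.0878
```

```bash
python3 plan.py .519 .0215 .215 -90 .04
```

```text
t 2.35 [0.4816 0.0702 0.2118] [-179.6    0.3  -84.9] w 0.0878 F [ 1.4  0.6 -0.5] 2
[{"travel": [0.0259, -0.0164, -0.0016], "spin": 2.56}, {"travel": [0.0252, -0.0176, -0.0016], "spin": 2.56}]
```

>>> send_rows:
  motion:
    - {"travel": [0.026, -0.016, -0.002], "spin": 2.6}
    - {"travel": [0.021, -0.018, -0.002], "spin": 2.5}
    - {"travel": [0, 0, 0], "spin": 0}

```text
time_s: 2.6
tcp_pos: [0.5206, 0.0171, 0.2167]
eef_rot: [-179.5, 0.3, -90.8]
contact_force: [1.2, -0.0, 0.4]
gripper_width: 0.0876
```

```bash
cat > look.py <<'E'
import sys; from h import *
s=r.get_state(); print('t',round(s['time_s'],2),s['tcp_pos'].round(4),s['eef_rot'].round(1))
C=cal('wrist'); p,d=r.capture('wrist'); cv2.imwrite(f'pics/{sys.argv[1]}.png',p); np.save('w.npy',d); np.save('wc.npy',np.array(C,dtype=object),allow_pickle=True)
for t in sys.argv[2:]:
    for k in r.pinpoint('wrist',t)[:2]: print(t,round(k['conf'],2),np.round(C[4]@np.array(k['at'])+C[3],4))
E
python3 look.py w1 bottle_mid jar_mid can_mid vial_mid store_tray
```

```text
t 2.6 [0.5206 0.0171 0.2167] [-179.5    0.3  -90.8]
bottle_mid 0.97 [0.5399 0.0878 0.0787]
bottle_mid 0.74 [0.406  0.0509 0.0716]
vial_mid 0.74 [0.5835 0.0246 0.0312]
store_tray 0.55 [0.5533 0.0265 0.0057]
```

View pics/w1.png

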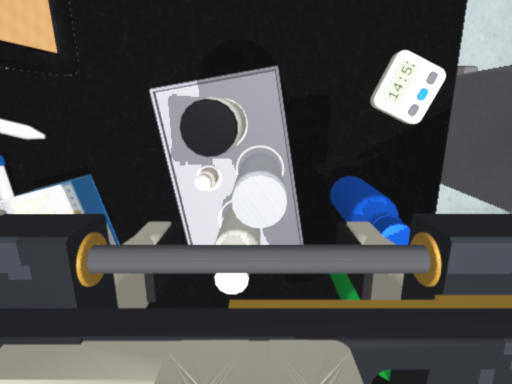

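The wrist view shows the can at (260,195), the jar at (210,127), the vial at (205,178) and the bottle at (235,250). I'll refine can, jar and vial from this depth picture.

```bash
cat > fit.py <<'E'
from h import *
d=np.load('w.npy'); C=np.load('wc.npy',allow_pickle=True); P=cloud('wrist',d,C)
for n,c,z0,z1 in (('bottle',(.543,.084),.135,.165),('jar',(.565,-.038),.108,.13),('can',(.519,.022),.12,.15),('vial',(.582,.025),.044,.06)):
    m=(np.hypot(P[...,0]-c[0],P[...,1]-c[1])<.04)&(P[...,2]>z0)&(P[...,2]<z1)
    if m.sum()>20:
        q=P[m]; print(n,m.sum(),q.mean(0).round(4),np.round(cv2.minEnclosingCircle(q[:,:2].astype(np.float32))[0],4))
E
python3 fit.py; python3 plan.py .52 .021 .15 -90 .035
```

```text
bottle 572 [0.5431 0.0882 0.1508] [0.5433 0.0856]
jar 2629 [ 0.5607 -0.0385  0.1206] [ 0.5612 -0.0378]
can 2602 [0.5191 0.0197 0.1344] [0.5194 0.0212]
vial 226 [0.5819 0.0241 0.0528] [0.5825 0.0247]
t 2.9 [0.5179 0.021  0.2165] [-179.5    0.3  -90.3] w 0.0874 F [-0.6  0.8  0.1] 2
[{"travel": [0.0, -0.0011, 0.0333], "spin": -0.17}, {"travel": [0.0, -0.0011, 0.0333], "spin": -0.17}]
```

>>> send_rows:
  motion:
    - {"travel": [0, -0.001, 0.035], "spin": 0}
    - {"travel": [0, 0, 0.035], "spin": 0}
    - {"travel": [0, 0, 0.03], "spin": 0}
    - {"travel": [0, 0, 0.02], "spin": 0}
    - {"travel": [0, 0, 0.006], "spin": 0}

```text
time_s: 3.32
tcp_pos: [0.522, 0.0282, 0.0916]
eef_rot: [-178.9, 0.6, -89.7]
contact_force: [-0.8, 1.3, 0.0]
gripper_width: 0.0879
```

>>> send_rows:
  motion:
    - {"travel": [0, 0, 0], "spin": 0}
    - {"travel": [0, 0, 0], "spin": 0}
    - {"travel": [0, 0, 0], "spin": 0}
    - {"travel": [0, 0, 0], "spin": 0}
    - {"travel": [0, 0, 0], "spin": 0}
  gripper: -1

```text
time_s: 3.73
tcp_pos: [0.5227, 0.0311, 0.0945]
eef_rot: [-178.7, 0.6, -89.3]
contact_force: [0.4, 0.2, 0.1]
gripper_width: 0.0599
```

>>> send_rows:
  motion:
    - {"travel": [0, 0, 0], "spin": 0}
    - {"travel": [0, 0, 0], "spin": 0}
    - {"travel": [0, 0, 0], "spin": 0}

```text
time_s: 3.98
tcp_pos: [0.5239, 0.0316, 0.0968]
eef_rot: [-178.5, 0.7, -89.3]
contact_force: [-0.0, -0.3, -1.4]
gripper_width: 0.0491
```

```bash
cat > wait.py <<'E'
import sys; from h import *
for i in range(int(sys.argv[1])): r.capture('wrist')
s=r.get_state(); print('t',round(s['time_s'],2),s['tcp_pos'].round(4),s['eef_rot'].round(2),'w',round(s['gripper_width'],4),'F',np.round(s['contact_force'],1),'qd',np.round(s['qd'],1))
E
python3 wait.py 4
```

```text
t 4.18 [0.5236 0.0314 0.0963] [-178.56    0.67  -89.35] w 0.049 F [-0.   0.7 -1.6] qd [-0.   0.2 -0.1  0.1  0.1  0.2]
```

>>> send_rows:
  motion:
    - {"travel": [0, 0, 0], "spin": 0}
  gripper: 0.6

```text
time_s: 4.27
tcp_pos: [0.5235, 0.0314, 0.0962]
eef_rot: [-178.6, 0.7, -89.4]
contact_force: [0.3, 0.6, -0.4]
gripper_width: 0.0522
```

```bash
python3 wait.py 4
```

```text
t 4.47 [0.5237 0.0314 0.0963] [-178.55    0.66  -89.35] w 0.0662 F [0.4 0.3 0.2] qd [-0.   0.  -0.1 -0.  -0.1  0.1]
```

>>> send_rows:
  motion:
    - {"travel": [0.011, 0.002, 0.005], "spin": 0}

```text
time_s: 4.55
tcp_pos: [0.5233, 0.0215, 0.092]
eef_rot: [-178.4, 0.7, -89.3]
contact_force: [1.2, 0.0, 0.7]
gripper_width: 0.0691
```

```bash
python3 look.py w2 can_mid; python3 fit.py; python3 wait.py 2
```

```text
t 4.55 [0.5233 0.0215 0.092 ] [-178.4    0.7  -89.3]
jar 9851 [ 0.5602 -0.0392  0.1205] [ 0.5612 -0.0382]
can 6286 [0.5196 0.0171 0.1343] [0.5195 0.0204]
vial 495 [0.5813 0.0224 0.0523] [0.5823 0.0246]
t 4.75 [0.5217 0.02   0.0909] [-178.58    0.65  -89.39] w 0.0698 F [0.4 0.4 0.4] qd [ 0.5 -0.1  0.4  0.2 -0.1 -0.3]
```

>>> send_rows:
  motion:
    - {"travel": [0, 0, 0], "spin": 0}
  gripper: -1

```text
time_s: 4.83
tcp_pos: [0.5219, 0.0198, 0.091]
eef_rot: [-178.6, 0.6, -89.4]
contact_force: [-0.4, 0.7, -0.1]
gripper_width: 0.0672
```

```bash
python3 wait.py 8
```

```text
t 5.23 [0.5217 0.02   0.091 ] [-178.58    0.65  -89.38] w 0.0494 F [-0.3  0.   1.2] qd [ 0.  -0.1  0.   0.  -0.1 -0. ]
```

>>> send_rows:
  motion:
    - {"travel": [0, 0, -0.015], "spin": 0}
    - {"travel": [0, 0, -0.035], "spin": 0}
    - {"travel": [0, 0, -0.04], "spin": 0}
    - {"travel": [0, 0, -0.035], "spin": 0}
    - {"travel": [0, 0, -0.02], "spin": 0}

```text
time_s: 5.65
tcp_pos: [0.5134, 0.0171, 0.2342]
eef_rot: [-179.5, 0.4, -89.5]
contact_force: [1.0, 0.5, -1.0]
gripper_width: 0.0491
```

```bash
python3 wait.py 2; python3 plan.py .40 -.305 .24 -90 .035
```

```text
t 5.75 [0.5147 0.0176 0.2348] [-179.25    0.48  -89.44] w 0.0493 F [-0.7  1.1 -1.9] qd [ 0.1  2.4 -4.5 -1.8  3.6 -0. ]
t 5.75 [0.5147 0.0176 0.2348] [-179.2    0.5  -89.4] w 0.0493 F [-0.7  1.1 -1.9] 10
[{"travel": [0.0321, 0.0118, -0.0005], "spin": 0.06}, {"travel": [0.0322, 0.0117, -0.0005], "spin": 0.06}, {"travel": [0.0322, 0.0117, -0.0005], "spin": 0.06}, {"travel": [0.0322, 0.0117, -0.0005], "spin": 0.06}, {"travel": [0.0322, 0.0117, -0.0005], "spin": 0.06}]
[{"travel": [0.0322, 0.0116, -0.0005], "spin": 0.06}, {"travel": [0.0322, 0.0116, -0.0005], "spin": 0.06}, {"travel": [0.0322, 0.0116, -0.0005], "spin": 0.06}, {"travel": [0.0322, 0.0115, -0.0005], "spin": 0.06}, {"travel": [0.0322, 0.0115, -0.0005], "spin": 0.06}]
```

>>> send_rows:
  motion:
    - {"travel": [0.018, 0.006, 0], "spin": 0}
    - {"travel": [0.034, 0.012, 0], "spin": 0}
    - {"travel": [0.037, 0.013, 0], "spin": 0}
    - {"travel": [0.037, 0.013, 0], "spin": 0}
    - {"travel": [0.037, 0.013, 0], "spin": 0}

```text
time_s: 6.17
tcp_pos: [0.4587, -0.1446, 0.2289]
eef_rot: [-179.3, 0.6, -88.9]
contact_force: [1.1, -0.2, -1.6]
gripper_width: 0.0494
```

>>> send_rows:
  motion:
    - {"travel": [0.037, 0.013, 0], "spin": 0}
    - {"travel": [0.037, 0.013, 0], "spin": 0}
    - {"travel": [0.035, 0.013, 0], "spin": 0}
    - {"travel": [0.028, 0.01, 0], "spin": 0}
    - {"travel": [0.014, 0.005, 0], "spin": 0}

```text
time_s: 6.58
tcp_pos: [0.3995, -0.3043, 0.2208]
eef_rot: [-179.6, 0.8, -89.0]
contact_force: [0.8, -0.4, -0.8]
gripper_width: 0.0494
```

```bash
python3 wait.py 3; python3 plan.py .40 -.305 .095 -90 .03
```

```text
t 6.73 [ 0.4002 -0.3029  0.2207] [-179.65    0.85  -89.02] w 0.0494 F [-0.   0.3 -1.8] qd [ 2.2 -0.6  0.1 -0.  -0.2 -1. ]
t 6.73 [ 0.4002 -0.3029  0.2207] [-179.7    0.9  -89. ] w 0.0494 F [-0.   0.3 -1.8] 5
[{"travel": [0.0004, 0.0001, 0.0251], "spin": 0.2}, {"travel": [0.0004, 0.0001, 0.0251], "spin": 0.2}, {"travel": [0.0004, 0.0001, 0.0251], "spin": 0.2}, {"travel": [0.0004, 0.0001, 0.0251], "spin": 0.2}, {"travel": [0.0004, 0.0001, 0.0251], "spin": 0.2}]
```

>>> send_rows:
  motion:
    - {"travel": [0, 0, 0.03], "spin": 0}
    - {"travel": [0, 0, 0.035], "spin": 0}
    - {"travel": [0, 0, 0.03], "spin": 0}
    - {"travel": [0, 0, 0.018], "spin": 0}
    - {"travel": [0, 0, 0.005], "spin": 0}

```text
time_s: 7.15
tcp_pos: [0.4032, -0.2989, 0.0991]
eef_rot: [-179.3, 0.8, -89.0]
contact_force: [-1.0, 0.1, -2.4]
gripper_width: 0.0493
```

```bash
python3 wait.py 2
```

```text
t 7.25 [ 0.404  -0.2995  0.101 ] [-179.27    0.73  -88.93] w 0.0488 F [ 0.5 -0.2 -1.8] qd [-0.4 -2.   2.8  1.  -1.5  0.1]
```

>>> send_rows:
  motion:
    - {"travel": [0.005, 0.003, 0.005], "spin": 0}
    - {"travel": [0, 0, 0.004], "spin": 0}

```text
time_s: 7.42
tcp_pos: [0.4035, -0.3048, 0.094]
eef_rot: [-179.1, 0.6, -88.8]
contact_force: [-0.0, 1.1, -0.7]
gripper_width: 0.0492
```

```bash
python3 wait.py 2
```

```text
t 7.52 [ 0.4036 -0.3047  0.094 ] [-179.06    0.62  -88.81] w 0.0493 F [-0.5  0.2 -1.2] qd [ 0.1 -0.4  0.2  0.1 -0.6 -0.1]
```

>>> send_rows:
  motion:
    - {"travel": [0, 0.002, 0.003], "spin": 0}

```text
time_s: 7.6
tcp_pos: [0.4026, -0.3051, 0.092]
eef_rot: [-178.9, 0.6, -88.8]
contact_force: [0.8, -0.6, -0.8]
gripper_width: 0.0489
```

```bash
python3 wait.py 2
```

```text
t 7.7 [ 0.4015 -0.3047  0.0912] [-179.02    0.62  -88.82] w 0.0493 F [-0.1  0.3 -0.4] qd [-0.1  0.1  0.2  0.1 -0.4 -0.1]
```

>>> send_rows:
  motion:
    - {"travel": [0, 0, 0], "spin": 0}
  gripper: 1

```text
time_s: 7.78
tcp_pos: [0.4015, -0.3048, 0.0915]
eef_rot: [-179.0, 0.6, -88.8]
contact_force: [-0.5, 0.2, -0.5]
gripper_width: 0.0524
```

```bash
python3 wait.py 6
```

```text
t 8.08 [ 0.4017 -0.3048  0.0914] [-179.      0.61  -88.82] w 0.0744 F [ 0.8 -0.3 -0.8] qd [-0.   0.1 -0.1 -0.   0.  -0. ]
```

>>> send_rows:
  motion:
    - {"travel": [0, 0, -0.02], "spin": 0}
    - {"travel": [0, 0, -0.035], "spin": 0}
    - {"travel": [0, 0, -0.035], "spin": 0}
    - {"travel": [0, 0, -0.015], "spin": 0}

```text
time_s: 8.42
tcp_pos: [0.3968, -0.3049, 0.1957]
eef_rot: [-179.6, 0.8, -88.9]
contact_force: [-0.1, 0.4, 0.0]
gripper_width: 0.0873
```

```bash
python3 wait.py 1; python3 plan.py .561 -.038 .20 0 .04
```

```text
t 8.47 [ 0.3978 -0.3054  0.1975] [-179.43    0.74  -88.84] w 0.087 F [ 1.  -0.2  2.5] qd [ 0.1  1.5 -3.  -0.5  6.1  0.1]
t 8.47 [ 0.3978 -0.3054  0.1975] [-179.4    0.7  -88.8] w 0.087 F [ 1.  -0.2  2.5] 13
[{"travel": [-0.0203, -0.013, -0.0002], "spin": -6.83}, {"travel": [-0.0186, -0.0153, -0.0002], "spin": -6.83}, {"travel": [-0.0167, -0.0174, -0.0002], "spin": -6.83}, {"travel": [-0.0145, -0.0193, -0.0002], "spin": -6.83}, {"travel": [-0.0121, -0.0208, -0.0002], "spin": -6.83}]
[{"travel": [-0.0095, -0.0221, -0.0002], "spin": -6.83}, {"travel": [-0.0068, -0.0231, -0.0002], "spin": -6.83}, {"travel": [-0.004, -0.0238, -0.0002], "spin": -6.83}, {"travel": [-0.0012, -0.0241, -0.0002], "spin": -6.83}, {"travel": [0.0017, -0.024, -0.0002], "spin": -6.83}]
[{"travel": [0.0046, -0.0237, -0.0002], "spin": -6.83}, {"travel": [0.0073, -0.023, -0.0002], "spin": -6.83}, {"travel": [0.01, -0.0219, -0.0002], "spin": -6.83}]
```

>>> send_rows:
  motion:
    - {"travel": [-0.02, -0.013, 0], "spin": -6.8}
    - {"travel": [-0.0185, -0.015, 0], "spin": -6.8}
    - {"travel": [-0.0165, -0.0175, 0], "spin": -6.8}
    - {"travel": [-0.0145, -0.019, 0], "spin": -6.8}
    - {"travel": [-0.012, -0.021, 0], "spin": -6.8}

```text
time_s: 8.88
tcp_pos: [0.4614, -0.2027, 0.2025]
eef_rot: [-178.9, 0.0, -54.0]
contact_force: [0.4, 0.5, -0.3]
gripper_width: 0.0875
```

>>> send_rows:
  motion:
    - {"travel": [-0.0095, -0.022, 0], "spin": -6.8}
    - {"travel": [-0.007, -0.023, 0], "spin": -6.8}
    - {"travel": [-0.004, -0.024, 0], "spin": -6.8}
    - {"travel": [-0.001, -0.024, 0], "spin": -6.8}
    - {"travel": [0.002, -0.024, 0], "spin": -6.8}

```text
time_s: 9.3
tcp_pos: [0.5242, -0.0929, 0.2042]
eef_rot: [-179.1, -0.7, -18.3]
contact_force: [-1.0, -0.4, 0.0]
gripper_width: 0.0877
```

>>> send_rows:
  motion:
    - {"travel": [0.005, -0.024, 0], "spin": -6.8}
    - {"travel": [0.007, -0.02, 0], "spin": -5}

```text
time_s: 9.47
tcp_pos: [0.5482, -0.0507, 0.2047]
eef_rot: [-179.2, -0.9, -5.7]
contact_force: [0.4, 0.2, -0.4]
gripper_width: 0.0876
```

```bash
python3 wait.py 2; python3 plan.py .561 -.038 .17 0 .03
```

```text
t 9.57 [ 0.549  -0.0498  0.2044] [-179.22   -0.87   -5.75] w 0.088 F [-0.7 -0.4  0.4] qd [-2.1 -1.  -1.7 -0.2 -0.5 -4.3]
t 9.57 [ 0.549  -0.0498  0.2044] [-179.2   -0.9   -5.8] w 0.088 F [-0.7 -0.4  0.4] 2
[{"travel": [0.0054, -0.0065, 0.0172], "spin": -2.88}, {"travel": [0.0057, -0.0062, 0.0172], "spin": -2.88}]
```

>>> send_rows:
  motion:
    - {"travel": [0.005, -0.006, 0.03], "spin": 0}
    - {"travel": [0.005, -0.006, 0.035], "spin": 0}
    - {"travel": [0, 0, 0.02], "spin": 0}

```text
time_s: 9.82
tcp_pos: [0.5662, -0.0362, 0.1228]
eef_rot: [-179.1, -1.5, -5.7]
contact_force: [-0.6, -0.0, -1.0]
gripper_width: 0.0873
```

```bash
python3 wait.py 2; python3 plan.py .561 -.038 .066 -5.5 .025
```

```text
t 9.92 [ 0.5638 -0.0372  0.1216] [-179.16   -1.21   -5.77] w 0.0878 F [ 0.9 -0.5 -0.1] qd [-0.3 -2.7  3.4  1.4 -4.   0.3]
t 9.92 [ 0.5638 -0.0372  0.1216] [-179.2   -1.2   -5.8] w 0.0878 F [ 0.9 -0.5 -0.1] 3
[{"travel": [-0.0009, 0.0003, 0.0185], "spin": -0.09}, {"travel": [-0.0009, 0.0003, 0.0185], "spin": -0.09}, {"travel": [-0.0009, 0.0003, 0.0185], "spin": -0.09}]
```

>>> send_rows:
  motion:
    - {"travel": [-0.003, 0, 0.02], "spin": 0}
    - {"travel": [-0.003, 0, 0.022], "spin": 0}
    - {"travel": [-0.002, 0, 0.012], "spin": 0}

```text
time_s: 10.17
tcp_pos: [0.5605, -0.0366, 0.0716]
eef_rot: [-179.1, -1.6, -5.8]
contact_force: [-0.5, 0.9, -0.6]
gripper_width: 0.0877
```

```bash
python3 look.py w3 jar_mid; python3 fit.py; python3 wait.py 2
```

```text
t 10.17 [ 0.5605 -0.0366  0.0716] [-179.1   -1.6   -5.8]
jar 5472 [ 0.5669 -0.0387  0.1197] [ 0.5617 -0.0383]
can 126 [0.5548 0.0101 0.1228] [0.5541 0.0111]
vial 731 [0.5833 0.0232 0.0524] [0.5826 0.0242]
t 10.37 [ 0.5615 -0.0364  0.0733] [-179.11   -1.72   -5.8 ] w 0.0874 F [0.8 0.1 0.3] qd [ 0.1 -0.5  0.6  0.1  0.3  0.1]
```

>>> send_rows:
  motion:
    - {"travel": [0, 0.002, 0.007], "spin": 0}

```text
time_s: 10.45
tcp_pos: [0.5634, -0.0381, 0.0688]
eef_rot: [-179.1, -2.0, -5.8]
contact_force: [0.6, 0.2, -0.0]
gripper_width: 0.0876
```

```bash
python3 wait.py 3
```

```text
t 10.6 [ 0.5618 -0.0385  0.0668] [-179.09   -1.76   -5.82] w 0.0876 F [-0.7 -0.2 -0.1] qd [ 0.2 -0.  -0.   0.2 -0.2 -0.2]
```

>>> send_rows:
  motion:
    - {"travel": [0, 0, 0], "spin": 0}
  gripper: -1
  squeeze: 35

```text
time_s: 10.68
tcp_pos: [0.562, -0.0386, 0.0673]
eef_rot: [-179.1, -1.8, -5.8]
contact_force: [0.3, 0.2, -0.9]
gripper_width: 0.0847
```

```bash
python3 wait.py 11
```

```text
t 11.23 [ 0.5619 -0.0384  0.0669] [-179.09   -1.76   -5.82] w 0.0532 F [-0.6  0.9  0.9] qd [ 0. -0. -0.  0.  0. -0.]
```

>>> send_rows:
  motion:
    - {"travel": [0, 0, -0.015], "spin": 0}
    - {"travel": [0, 0, -0.03], "spin": 0}
    - {"travel": [0, 0, -0.035], "spin": 0}
    - {"travel": [0, 0, -0.02], "spin": 0}

```text
time_s: 11.57
tcp_pos: [0.553, -0.0406, 0.1623]
eef_rot: [-179.3, -0.8, -5.9]
contact_force: [1.3, -0.7, -2.5]
gripper_width: 0.0529
```

```bash
python3 wait.py 2; python3 plan.py .482 -.312 .17 -5 .035
```

```text
t 11.67 [ 0.5544 -0.0402  0.1632] [-179.25   -1.06   -5.9 ] w 0.0528 F [ 0.4  0.3 -2.3] qd [ 0.   2.4 -3.5 -1.4  3.6 -0. ]
t 11.67 [ 0.5544 -0.0402  0.1632] [-179.3   -1.1   -5.9] w 0.0528 F [ 0.4  0.3 -2.3] 9
[{"travel": [-0.0049, 0.0309, -0.0008], "spin": -0.1}, {"travel": [-0.005, 0.0309, -0.0008], "spin": -0.1}, {"travel": [-0.005, 0.0308, -0.0008], "spin": -0.1}, {"travel": [-0.0051, 0.0308, -0.0008], "spin": -0.1}, {"travel": [-0.0051, 0.0308, -0.0008], "spin": -0.1}]
[{"travel": [-0.0052, 0.0308, -0.0008], "spin": -0.1}, {"travel": [-0.0052, 0.0308, -0.0008], "spin": -0.1}, {"travel": [-0.0053, 0.0308, -0.0008], "spin": -0.1}, {"travel": [-0.0053, 0.0308, -0.0008], "spin": -0.1}]
```

>>> send_rows:
  motion:
    - {"travel": [-0.002, 0.015, 0], "spin": 0}
    - {"travel": [-0.005, 0.031, 0], "spin": 0}
    - {"travel": [-0.006, 0.037, 0], "spin": 0}
    - {"travel": [-0.006, 0.037, 0], "spin": 0}
    - {"travel": [-0.006, 0.037, 0], "spin": 0}

```text
time_s: 12.08
tcp_pos: [0.5122, -0.1919, 0.1563]
eef_rot: [-179.1, -0.9, -5.4]
contact_force: [0.8, -0.5, -2.1]
gripper_width: 0.0527
```

>>> send_rows:
  motion:
    - {"travel": [-0.006, 0.037, 0], "spin": 0}
    - {"travel": [-0.006, 0.036, 0], "spin": 0}
    - {"travel": [-0.005, 0.028, 0], "spin": 0}
    - {"travel": [-0.003, 0.014, 0], "spin": 0}

```text
time_s: 12.42
tcp_pos: [0.4747, -0.311, 0.1479]
eef_rot: [-178.9, -0.4, -5.5]
contact_force: [1.4, -0.3, -3.0]
gripper_width: 0.053
```

```bash
python3 wait.py 3; python3 plan.py .482 -.312 .068 -5 .03
```

```text
t 12.57 [ 0.4751 -0.3095  0.1478] [-178.92   -0.41   -5.58] w 0.0529 F [ 0.5  1.1 -3.4] qd [ 2.1 -0.8  0.1 -0.1 -0.1 -0.8]
t 12.57 [ 0.4751 -0.3095  0.1478] [-178.9   -0.4   -5.6] w 0.0529 F [ 0.5  1.1 -3.4] 3
[{"travel": [0.0024, 0.0006, 0.0266], "spin": -0.19}, {"travel": [0.0024, 0.0006, 0.0266], "spin": -0.19}, {"travel": [0.0024, 0.0006, 0.0266], "spin": -0.19}]
```

>>> send_rows:
  motion:
    - {"travel": [0.002, 0, 0.022], "spin": 0}
    - {"travel": [0.002, 0, 0.03], "spin": 0}
    - {"travel": [0.001, 0.002, 0.018], "spin": 0}
    - {"travel": [0, 0, 0.005], "spin": 0}

```text
time_s: 12.9
tcp_pos: [0.4821, -0.3089, 0.0705]
eef_rot: [-178.9, -0.6, -5.6]
contact_force: [-0.7, -1.0, -2.3]
gripper_width: 0.0529
```

```bash
python3 wait.py 3
```

```text
t 13.05 [ 0.4834 -0.3096  0.0735] [-178.99   -0.77   -5.52] w 0.0529 F [ 0.4  0.1 -2.9] qd [-0.2 -1.5  1.5  0.5 -0.3  0.2]
```

>>> send_rows:
  motion:
    - {"travel": [0, 0, 0.005], "spin": 0}

```text
time_s: 13.13
tcp_pos: [0.485, -0.3096, 0.0703]
eef_rot: [-179.0, -0.9, -5.5]
contact_force: [0.4, 0.6, -2.2]
gripper_width: 0.0529
```

```bash
python3 wait.py 3
```

```text
t 13.28 [ 0.4839 -0.3094  0.0692] [-179.     -0.82   -5.5 ] w 0.0529 F [ 0.1 -0.7 -2.2] qd [-0.3 -0.2  0.1  0.2 -0.2  0.1]
```

>>> send_rows:
  motion:
    - {"travel": [0, 0, 0.003], "spin": 0}

```text
time_s: 13.37
tcp_pos: [0.4846, -0.3095, 0.0673]
eef_rot: [-179.0, -0.9, -5.5]
contact_force: [0.5, 0.0, -1.9]
gripper_width: 0.0526
```

```bash
python3 wait.py 3
```

```text
t 13.52 [ 0.4845 -0.3095  0.067 ] [-179.02   -0.91   -5.5 ] w 0.0531 F [-0.8  1.3  2.5] qd [-0.1 -0.   0.2  0.   0.   0. ]
```

>>> send_rows:
  motion:
    - {"travel": [0, 0, 0], "spin": 0}
  gripper: 1

```text
time_s: 13.6
tcp_pos: [0.4847, -0.3096, 0.0675]
eef_rot: [-179.0, -1.0, -5.5]
contact_force: [0.4, 0.4, -0.3]
gripper_width: 0.0561
```

```bash
python3 wait.py 7
```

```text
t 13.95 [ 0.4845 -0.3096  0.067 ] [-179.02   -0.91   -5.5 ] w 0.0821 F [-0.4 -0.2 -0.7] qd [-0.1  0.1 -0.1  0.1  0.  -0.1]
```

>>> send_rows:
  motion:
    - {"travel": [0, 0, -0.02], "spin": 0}
    - {"travel": [0, 0, -0.035], "spin": 0}
    - {"travel": [0, 0, -0.04], "spin": 0}
    - {"travel": [0, 0, -0.03], "spin": 0}
    - {"travel": [0, 0, -0.01], "spin": 0}

```text
time_s: 14.37
tcp_pos: [0.4789, -0.311, 0.2022]
eef_rot: [-178.9, -0.2, -5.5]
contact_force: [0.0, -0.4, 0.6]
gripper_width: 0.0879
```

```bash
python3 wait.py 2; python3 plan.py .543 .085 .205 -5 .038
```

```text
t 14.47 [ 0.4788 -0.3108  0.2007] [-178.87   -0.25   -5.57] w 0.088 F [ 0.3 -0.7 -0.5] qd [-0.   2.  -3.5 -1.3  2.2  0. ]
t 14.47 [ 0.4788 -0.3108  0.2007] [-178.9   -0.2   -5.6] w 0.088 F [ 0.3 -0.7 -0.5] 11
[{"travel": [0.0023, -0.0364, -0.0004], "spin": -0.05}, {"travel": [0.0023, -0.0364, -0.0004], "spin": -0.05}, {"travel": [0.0024, -0.0364, -0.0004], "spin": -0.05}, {"travel": [0.0024, -0.0364, -0.0004], "spin": -0.05}, {"travel": [0.0024, -0.0364, -0.0004], "spin": -0.05}]
[{"travel": [0.0025, -0.0364, -0.0004], "spin": -0.05}, {"travel": [0.0025, -0.0364, -0.0004], "spin": -0.05}, {"travel": [0.0025, -0.0364, -0.0004], "spin": -0.05}, {"travel": [0.0026, -0.0364, -0.0004], "spin": -0.05}, {"travel": [0.0026, -0.0364, -0.0004], "spin": -0.05}]
[{"travel": [0.0026, -0.0364, -0.0004], "spin": -0.05}]
```

>>> send_rows:
  motion:
    - {"travel": [0.002, -0.03, -0.002], "spin": 0}
    - {"travel": [0.0025, -0.038, -0.002], "spin": 0}
    - {"travel": [0.0025, -0.038, -0.002], "spin": 0}
    - {"travel": [0.0025, -0.038, -0.002], "spin": 0}
    - {"travel": [0.0025, -0.038, -0.002], "spin": 0}

```text
time_s: 14.88
tcp_pos: [0.506, -0.1305, 0.2094]
eef_rot: [-178.9, 0.1, -6.2]
contact_force: [1.0, -0.4, -1.0]
gripper_width: 0.0877
```

>>> send_rows:
  motion:
    - {"travel": [0.0025, -0.038, -0.001], "spin": 0}
    - {"travel": [0.0025, -0.038, -0.001], "spin": 0}
    - {"travel": [0.0025, -0.038, -0.001], "spin": 0}
    - {"travel": [0.0025, -0.035, -0.001], "spin": 0}
    - {"travel": [0.0025, -0.028, 0], "spin": 0}

```text
time_s: 15.3
tcp_pos: [0.5349, 0.0538, 0.2124]
eef_rot: [-178.9, 0.5, -6.3]
contact_force: [1.3, 0.5, -0.1]
gripper_width: 0.0879
```

```bash
python3 wait.py 1; python3 look.py w4 bottle_mid; python3 fit.py; python3 plan.py .543 .085 .118 -5 .025
```

```text
t 15.35 [0.5362 0.0571 0.2121] [-178.88    0.45   -6.18] w 0.0877 F [2.4 3.8 2. ] qd [-3.7 -0.4 -1.2  0.3  0.   6.5]
t 15.35 [0.5362 0.0571 0.2121] [-178.9    0.5   -6.2]
bottle_mid 0.95 [0.4074 0.0541 0.0735]
bottle_mid 0.67 [0.4058 0.1464 0.0717]
bottle 1170 [0.5449 0.0843 0.1495] [0.5435 0.0852]
vial 248 [0.5828 0.0249 0.0529] [0.5827 0.0245]
t 15.45 [0.535  0.0532 0.2119] [-179.     0.5   -6.1] w 0.0877 F [-0.6 -0.2 -1.1] 4
[{"travel": [0.0012, -0.0081, 0.0235], "spin": -0.28}, {"travel": [0.0012, -0.0081, 0.0235], "spin": -0.28}, {"travel": [0.0012, -0.0081, 0.0235], "spin": -0.28}, {"travel": [0.0013, -0.0081, 0.0235], "spin": -0.28}]
```

>>> send_rows:
  motion:
    - {"travel": [0.004, -0.02, 0.005], "spin": 0}
    - {"travel": [0.001, -0.012, 0.025], "spin": 0}

```text
time_s: 15.62
tcp_pos: [0.5447, 0.0846, 0.1848]
eef_rot: [-178.9, 0.3, -6.1]
contact_force: [0.0, 0.7, 0.2]
gripper_width: 0.0875
```

```bash
python3 wait.py 3; python3 plan.py .5435 .085 .118 -5 .025
```

```text
t 15.77 [0.5407 0.0828 0.1801] [-179.12    0.81   -6.16] w 0.0881 F [-0.8 -0.   0.4] qd [-0.8 -1.8  2.1  1.1 -1.4  0.4]
t 15.77 [0.5407 0.0828 0.1801] [-179.1    0.8   -6.2] w 0.0881 F [-0.8 -0.   0.4] 3
[{"travel": [0.0008, -0.0008, 0.0207], "spin": -0.39}, {"travel": [0.0008, -0.0008, 0.0207], "spin": -0.39}, {"travel": [0.0008, -0.0008, 0.0207], "spin": -0.39}]
```

>>> send_rows:
  motion:
    - {"travel": [0, -0.001, 0.02], "spin": 0}
    - {"travel": [0, -0.001, 0.022], "spin": 0}
    - {"travel": [0, 0, 0.015], "spin": 0}

```text
time_s: 16.02
tcp_pos: [0.5432, 0.0834, 0.1265]
eef_rot: [-179.0, 0.4, -6.2]
contact_force: [0.2, -0.1, 0.3]
gripper_width: 0.0876
```

```bash
python3 wait.py 3; python3 plan.py .5435 .085 .118 -6 .025
```

```text
t 16.17 [0.5428 0.0832 0.1269] [-179.06    0.48   -6.22] w 0.0877 F [1.  0.  1.4] qd [ 0.3 -1.3  1.9  0.7 -0.6 -0.2]
t 16.17 [0.5428 0.0832 0.1269] [-179.1    0.5   -6.2] w 0.0877 F [1.  0.  1.4] 1
[{"travel": [0.0005, -0.0018, 0.0089], "spin": -0.22}]
```

>>> send_rows:
  motion:
    - {"travel": [0, -0.002, 0.009], "spin": 0}

```text
time_s: 16.25
tcp_pos: [0.5447, 0.0852, 0.1204]
eef_rot: [-179.0, 0.3, -6.2]
contact_force: [1.1, 0.5, 1.1]
gripper_width: 0.0879
```

```bash
python3 wait.py 3
```

```text
t 16.4 [0.543  0.0852 0.1182] [-179.06    0.47   -6.23] w 0.0877 F [-0.4 -0.4 -0.1] qd [ 0.2 -0.3  0.4  0.2 -0.2  0.1]
```

>>> send_rows:
  motion:
    - {"travel": [0, 0, 0], "spin": 0}
  gripper: -1
  squeeze: 40

```text
time_s: 16.48
tcp_pos: [0.5433, 0.0852, 0.1188]
eef_rot: [-179.0, 0.4, -6.2]
contact_force: [-0.8, -0.4, -0.2]
gripper_width: 0.0846
```

```bash
python3 wait.py 15
```

```text
t 17.23 [0.5431 0.0852 0.1183] [-179.06    0.47   -6.23] w 0.028 F [-0.2 -0.2  0.4] qd [ 0.  -0.   0.1  0.1 -0.1  0.1]
```

>>> send_rows:
  motion:
    - {"travel": [0, 0, -0.015], "spin": 0}
    - {"travel": [0, 0, -0.03], "spin": 0}
    - {"travel": [0, 0, -0.025], "spin": 0}

```text
time_s: 17.48
tcp_pos: [0.5388, 0.0824, 0.183]
eef_rot: [-179.4, 1.2, -6.3]
contact_force: [1.1, -0.3, -1.3]
gripper_width: 0.028
```

```bash
python3 wait.py 3; python3 plan.py .562 -.319 .22 -6 .035
```

```text
t 17.63 [0.5402 0.0831 0.184 ] [-179.25    0.98   -6.32] w 0.028 F [-0.2  0.8 -3.4] qd [ 0.1  1.6 -2.8 -1.   1.3  0. ]
t 17.63 [0.5402 0.0831 0.184 ] [-179.2    1.    -6.3] w 0.028 F [-0.2  0.8 -3.4] 12
[{"travel": [0.0055, 0.0331, -0.003], "spin": -0.03}, {"travel": [0.0055, 0.0331, -0.003], "spin": -0.03}, {"travel": [0.0055, 0.0331, -0.003], "spin": -0.03}, {"travel": [0.0054, 0.0331, -0.003], "spin": -0.03}, {"travel": [0.0054, 0.0331, -0.003], "spin": -0.03}]
[{"travel": [0.0054, 0.0331, -0.003], "spin": -0.03}, {"travel": [0.0054, 0.0331, -0.003], "spin": -0.03}, {"travel": [0.0054, 0.0331, -0.003], "spin": -0.03}, {"travel": [0.0054, 0.0331, -0.003], "spin": -0.03}, {"travel": [0.0054, 0.0331, -0.003], "spin": -0.03}]
[{"travel": [0.0053, 0.0331, -0.003], "spin": -0.03}, {"travel": [0.0053, 0.0331, -0.003], "spin": -0.03}]
```

>>> send_rows:
  motion:
    - {"travel": [0.002, 0.012, -0.006], "spin": 0}
    - {"travel": [0.004, 0.024, -0.006], "spin": 0}
    - {"travel": [0.005, 0.032, -0.005], "spin": 0}
    - {"travel": [0.005, 0.034, -0.004], "spin": 0}
    - {"travel": [0.005, 0.034, -0.004], "spin": 0}

```text
time_s: 18.05
tcp_pos: [0.5431, -0.0556, 0.2015]
eef_rot: [-179.3, 1.5, -5.9]
contact_force: [0.9, 0.1, -3.3]
gripper_width: 0.0282
```

>>> send_rows:
  motion:
    - {"travel": [0.005, 0.034, -0.003], "spin": 0}
    - {"travel": [0.005, 0.034, -0.003], "spin": 0}
    - {"travel": [0.006, 0.034, -0.003], "spin": 0}
    - {"travel": [0.006, 0.034, -0.003], "spin": 0}
    - {"travel": [0.006, 0.034, -0.002], "spin": 0}

```text
time_s: 18.47
tcp_pos: [0.5485, -0.2375, 0.2076]
eef_rot: [-179.3, 2.1, -5.8]
contact_force: [1.8, 0.5, -2.3]
gripper_width: 0.0283
```

>>> send_rows:
  motion:
    - {"travel": [0.006, 0.033, -0.002], "spin": 0}
    - {"travel": [0.005, 0.028, 0], "spin": 0}
    - {"travel": [0.003, 0.018, 0], "spin": 0}
    - {"travel": [0.001, 0.008, 0], "spin": 0}

```text
time_s: 18.8
tcp_pos: [0.5497, -0.3362, 0.2014]
eef_rot: [-179.2, 2.6, -6.1]
contact_force: [-0.1, 1.2, -2.8]
gripper_width: 0.0283
```

```bash
python3 wait.py 3; python3 plan.py .562 -.319 .12 -5 .03
```

```text
t 18.95 [ 0.5499 -0.3339  0.2017] [-179.15    2.64   -6.07] w 0.0285 F [-0.2  0.6 -2.9] qd [ 1.8 -1.3 -0.2 -0.1  0.1 -0.4]
t 18.95 [ 0.5499 -0.3339  0.2017] [-179.1    2.6   -6.1] w 0.0285 F [-0.2  0.6 -2.9] 3
[{"travel": [0.0035, -0.0054, 0.0272], "spin": -0.36}, {"travel": [0.0035, -0.0053, 0.0272], "spin": -0.36}, {"travel": [0.0036, -0.0053, 0.0272], "spin": -0.36}]
```

>>> send_rows:
  motion:
    - {"travel": [0.006, -0.006, 0.015], "spin": 0}
    - {"travel": [0.006, -0.006, 0.024], "spin": 0}
    - {"travel": [0.003, -0.003, 0.022], "spin": 0}
    - {"travel": [0, 0, 0.01], "spin": 0}

```text
time_s: 19.28
tcp_pos: [0.5649, -0.3162, 0.1311]
eef_rot: [-179.2, 2.3, -6.0]
contact_force: [-0.2, -0.1, -3.0]
gripper_width: 0.0279
```

```bash
python3 wait.py 3; python3 plan.py .565 -.319 .119 -5 .03
```

```text
t 19.43 [ 0.5653 -0.3176  0.1335] [-179.25    2.24   -5.95] w 0.0279 F [ 0.7  0.8 -1.5] qd [-0.6 -1.2  2.2  0.7 -0.5 -0. ]
t 19.43 [ 0.5653 -0.3176  0.1335] [-179.3    2.2   -6. ] w 0.0279 F [ 0.7  0.8 -1.5] 1
[{"travel": [-0.0002, 0.0014, 0.0145], "spin": -0.95}]
```

>>> send_rows:
  motion:
    - {"travel": [0, 0.001, 0.006], "spin": 0}
    - {"travel": [0, 0, 0.006], "spin": 0}

```text
time_s: 19.6
tcp_pos: [0.5667, -0.3189, 0.1249]
eef_rot: [-179.4, 1.9, -5.9]
contact_force: [0.1, 0.0, -1.5]
gripper_width: 0.0281
```

```bash
python3 wait.py 3
```

```text
t 19.75 [ 0.5662 -0.319   0.1243] [-179.34    2.01   -5.89] w 0.0283 F [ 1.1 -0.1 -1.8] qd [-0.  -0.   0.5  0.3 -0.2  0.2]
```

>>> send_rows:
  motion:
    - {"travel": [0, 0, 0.004], "spin": 0}

```text
time_s: 19.83
tcp_pos: [0.5667, -0.3193, 0.1214]
eef_rot: [-179.4, 1.9, -5.9]
contact_force: [-0.4, -0.8, -2.4]
gripper_width: 0.0279
```

```bash
python3 wait.py 3
```

```text
t 19.98 [ 0.5659 -0.3189  0.1202] [-179.33    2.03   -5.91] w 0.0282 F [ 0.3  0.8 -2.2] qd [ 0.  -0.   0.3  0.2 -0.1 -0. ]
```

>>> send_rows:
  motion:
    - {"travel": [0, 0, 0.002], "spin": 0}

```text
time_s: 20.07
tcp_pos: [0.5661, -0.3191, 0.1186]
eef_rot: [-179.3, 2.0, -5.9]
contact_force: [0.4, 1.5, 2.4]
gripper_width: 0.0282
```

```bash
python3 wait.py 3
```

```text
t 20.22 [ 0.5661 -0.3191  0.1186] [-179.35    1.99   -5.9 ] w 0.0278 F [-0.7 -0.6  1.2] qd [ 0.  -0.  -0.   0.  -0.1  0. ]
```

Contact (the force flipped sign). Release, rise and go for the vial, checking the side tray from the fixed cameras.

>>> send_rows:
  motion:
    - {"travel": [0, 0, 0], "spin": 0}
  gripper: 1

```text
time_s: 20.3
tcp_pos: [0.5662, -0.3192, 0.1189]
eef_rot: [-179.4, 2.0, -5.9]
contact_force: [0.3, 0.4, -0.5]
gripper_width: 0.0312
```

```bash
python3 wait.py 10
```

```text
t 20.8 [ 0.5661 -0.3191  0.1186] [-179.35    1.98   -5.9 ] w 0.0691 F [ 0.3 -0.8 -0.2] qd [-0.  -0.1 -0.  -0.   0.1 -0. ]
```

>>> send_rows:
  motion:
    - {"travel": [0, 0, -0.02], "spin": 0}
    - {"travel": [0, 0, -0.03], "spin": 0}
    - {"travel": [0, 0, -0.03], "spin": 0}
    - {"travel": [0, 0, -0.01], "spin": 0}

```text
time_s: 21.13
tcp_pos: [0.5666, -0.3197, 0.207]
eef_rot: [-179.2, 2.5, -5.9]
contact_force: [0.5, -0.6, -0.6]
gripper_width: 0.087
```

```bash
python3 look.py w5
cat > chk.py <<'E'
from h import *
for n in ('scene','top'):
    p,d=r.capture(n); C=cal(n); cv2.imwrite(f'pics/{n}c.png',p)
    for t in ('bottle_mid','jar_mid','can_mid','vial_mid'):
        for k in r.pinpoint(n,t)[:3]: print(n,t,round(k['conf'],2),np.round(C[4]@np.array(k['at'])+C[3],3))
E
python3 chk.py; python3 plan.py .582 .0245 .17 -8 .038; python3 -c "
import cv2,numpy as np
cv2.imwrite('pics/side1.png',np.hstack([cv2.resize(cv2.imread('pics/w5.png'),(400,300)),cv2.resize(cv2.imread('pics/scenec.png')[120:360,192:512],(400,300))]))"
```

```text
t 21.13 [ 0.5666 -0.3197  0.207 ] [-179.2    2.5   -5.9]
scene bottle_mid 0.91 [0.414 0.149 0.074]
scene bottle_mid 0.83 [0.371 0.226 0.07 ]
scene bottle_mid 0.8 [ 0.567 -0.323  0.075]
scene jar_mid 0.94 [ 0.486 -0.312  0.064]
scene can_mid 0.86 [ 0.397 -0.302  0.066]
scene vial_mid 0.58 [0.589 0.024 0.03 ]
scene vial_mid 0.52 [ 0.397 -0.304  0.066]
top bottle_mid 0.72 [0.377 0.223 0.071]
top bottle_mid 0.68 [0.699 0.408 0.074]
top bottle_mid 0.63 [0.402 0.051 0.074]
top jar_mid 0.8 [ 0.488 -0.309  0.068]
top can_mid 0.84 [ 0.402 -0.303  0.069]
top vial_mid 0.37 [0.579 0.021 0.026]
t 21.68 [ 0.5649 -0.3187  0.202 ] [-179.1    2.9   -6. ] w 0.0873 F [-0.2  0.6 -0.1] 10
[{"travel": [-0.0019, -0.0343, 0.0032], "spin": 0.2}, {"travel": [-0.002, -0.0343, 0.0032], "spin": 0.2}, {"travel": [-0.0021, -0.0343, 0.0032], "spin": 0.2}, {"travel": [-0.0022, -0.0343, 0.0032], "spin": 0.2}, {"travel": [-0.0023, -0.0343, 0.0032], "spin": 0.2}]
[{"travel": [-0.0025, -0.0343, 0.0032], "spin": 0.2}, {"travel": [-0.0026, -0.0343, 0.0032], "spin": 0.2}, {"travel": [-0.0027, -0.0343, 0.0032], "spin": 0.2}, {"travel": [-0.0028, -0.0342, 0.0032], "spin": 0.2}, {"travel": [-0.003, -0.0342, 0.0032], "spin": 0.2}]
```

View pics/side1.png

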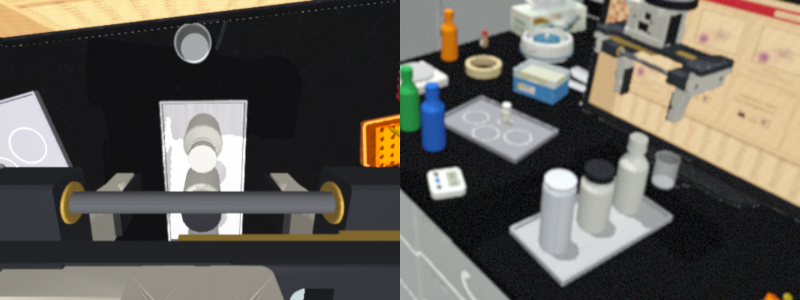

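Bottle, jar and can stand on the side tray (crop right: 557,210 / 597,195 / 632,180), and the vial is still in its ring at (507,110). Next is the vial.

>>> send_rows:
  motion:
    - {"travel": [-0.002, -0.03, 0], "spin": 0}
    - {"travel": [-0.002, -0.037, 0], "spin": 0}
    - {"travel": [-0.002, -0.037, 0], "spin": 0}
    - {"travel": [-0.002, -0.037, 0], "spin": 0}
    - {"travel": [-0.002, -0.037, 0], "spin": 0}

```text
time_s: 22.1
tcp_pos: [0.5725, -0.1417, 0.2018]
eef_rot: [-179.2, 3.1, -6.6]
contact_force: [1.2, 0.9, -0.2]
gripper_width: 0.0877
```

>>> send_rows:
  motion:
    - {"travel": [-0.002, -0.037, 0.002], "spin": 0}
    - {"travel": [-0.002, -0.037, 0.004], "spin": 0}
    - {"travel": [-0.002, -0.035, 0.008], "spin": 0}
    - {"travel": [-0.002, -0.028, 0.012], "spin": 0}
    - {"travel": [-0.001, -0.015, 0.012], "spin": 0}

```text
time_s: 22.52
tcp_pos: [0.5802, 0.0219, 0.1682]
eef_rot: [-179.1, 2.8, -6.4]
contact_force: [0.1, -0.8, -0.8]
gripper_width: 0.0877
```

```bash
python3 wait.py 3; python3 plan.py .582 .0245 .09 -6 .03
```

```text
t 22.67 [0.5794 0.0201 0.1673] [-179.2     2.94   -6.38] w 0.0877 F [ 0.2 -0.4  1.3] qd [-2.  -0.8  1.1  0.7 -0.7  0.7]
t 22.67 [0.5794 0.0201 0.1673] [-179.2    2.9   -6.4] w 0.0877 F [ 0.2 -0.4  1.3] 3
[{"travel": [0.0007, -0.0015, 0.0258], "spin": -0.13}, {"travel": [0.0007, -0.0015, 0.0258], "spin": -0.13}, {"travel": [0.0007, -0.0015, 0.0258], "spin": -0.13}]
```

>>> send_rows:
  motion:
    - {"travel": [0.001, -0.002, 0.026], "spin": 0}
    - {"travel": [0.001, -0.002, 0.035], "spin": 0}
    - {"travel": [0.001, -0.001, 0.026], "spin": 0}
    - {"travel": [0, 0, 0.01], "spin": 0}

```text
time_s: 23.0
tcp_pos: [0.5832, 0.0254, 0.0734]
eef_rot: [-179.0, 2.3, -6.4]
contact_force: [-1.3, -0.0, -1.1]
gripper_width: 0.0875
```

```bash
python3 wait.py 2; python3 look.py w6 vial_mid; python3 fit.py; python3 plan.py .582 .0245 .013 -6 .03
```

```text
t 23.1 [0.5833 0.0253 0.0745] [-179.06    2.3    -6.36] w 0.0878 F [ 0.1 -0.3  0.5] qd [ 0.  -2.3  2.6  0.9 -2.  -0.2]
t 23.1 [0.5833 0.0253 0.0745] [-179.1    2.3   -6.4]
vial_mid 0.81 [0.5836 0.0238 0.0296]
jar 712 [ 0.5765 -0.0213  0.1212] [ 0.5779 -0.0277]
vial 659 [0.5841 0.0243 0.0523] [0.5829 0.0245]
t 23.2 [0.5853 0.0259 0.0772] [-179.     2.    -6.3] w 0.0876 F [0.6 0.3 0.1] 3
[{"travel": [-0.0011, 0.0006, 0.0214], "spin": -0.11}, {"travel": [-0.0011, 0.0006, 0.0214], "spin": -0.11}, {"travel": [-0.0011, 0.0006, 0.0214], "spin": -0.11}]
```

>>> send_rows:
  motion:
    - {"travel": [-0.001, 0.001, 0.02], "spin": 0}
    - {"travel": [-0.001, 0.001, 0.024], "spin": 0}
    - {"travel": [-0.001, 0, 0.012], "spin": 0}

```text
time_s: 23.45
tcp_pos: [0.5879, 0.0261, 0.0296]
eef_rot: [-178.6, 1.1, -6.3]
contact_force: [-0.5, 0.2, -0.1]
gripper_width: 0.0877
```

```bash
python3 wait.py 3; python3 plan.py .583 .0245 .012 -6 .03
```

```text
t 23.6 [0.588  0.0262 0.0304] [-178.68    1.17   -6.25] w 0.0876 F [ 0.3 -0.7  0.1] qd [ 0.2 -1.   0.9  0.3 -0.4 -0.1]
t 23.6 [0.588  0.0262 0.0304] [-178.7    1.2   -6.3] w 0.0876 F [ 0.3 -0.7  0.1] 1
[{"travel": [-0.0048, 0.0022, 0.0184], "spin": -0.25}]
```

>>> send_rows:
  motion:
    - {"travel": [-0.003, 0.001, 0.009], "spin": 0}
    - {"travel": [-0.003, 0.001, 0.008], "spin": 0}

```text
time_s: 23.77
tcp_pos: [0.5851, 0.026, 0.0174]
eef_rot: [-178.5, 0.7, -6.2]
contact_force: [-0.4, -0.4, 0.1]
gripper_width: 0.0878
```

```bash
python3 wait.py 3; python3 plan.py .583 .0245 .012 -6 .03
```

```text
t 23.92 [0.584  0.0257 0.0165] [-178.59    0.88   -6.21] w 0.0876 F [-0.2  0.3 -0.7] qd [-0.  -0.1  0.7  0.4 -0.4 -0. ]
t 23.92 [0.584  0.0257 0.0165] [-178.6    0.9   -6.2] w 0.0876 F [-0.2  0.3 -0.7] 1
[{"travel": [-0.0009, 0.0013, 0.0045], "spin": -0.21}]
```

>>> send_rows:
  motion:
    - {"travel": [-0.001, 0.001, 0.004], "spin": 0}

```text
time_s: 24.0
tcp_pos: [0.5838, 0.0252, 0.0134]
eef_rot: [-178.6, 0.8, -6.2]
contact_force: [0.2, -0.0, -0.4]
gripper_width: 0.0879
```

```bash
python3 wait.py 3
```

```text
t 24.15 [0.5827 0.0248 0.0124] [-178.6     0.9    -6.21] w 0.0879 F [0.6 0.  1.1] qd [-0.  -0.1  0.4  0.2 -0.2 -0.1]
```

>>> send_rows:
  motion:
    - {"travel": [0, 0, 0], "spin": 0}
  gripper: -1
  squeeze: 15

```text
time_s: 24.23
tcp_pos: [0.5828, 0.0248, 0.0124]
eef_rot: [-178.6, 0.9, -6.2]
contact_force: [0.9, 0.2, 0.4]
gripper_width: 0.085
```

```bash
python3 wait.py 17
```

```text
t 25.08 [0.5827 0.0248 0.0124] [-178.6     0.9    -6.21] w 0.021 F [ 0.4 -0.1  1.4] qd [ 0.   0.   0.1 -0.  -0.  -0. ]
```

>>> send_rows:
  motion:
    - {"travel": [0, 0, -0.015], "spin": 0}
    - {"travel": [0, 0, -0.03], "spin": 0}
    - {"travel": [0, 0, -0.035], "spin": 0}
    - {"travel": [0, 0, -0.025], "spin": 0}

```text
time_s: 25.42
tcp_pos: [0.5793, 0.0208, 0.1136]
eef_rot: [-178.9, 1.7, -6.3]
contact_force: [1.1, -0.1, -0.6]
gripper_width: 0.0212
```

```bash
python3 wait.py 2; python3 plan.py .525 .318 .15 -6 .035
```

```text
t 25.52 [0.5818 0.0214 0.1161] [-178.78    1.32   -6.25] w 0.021 F [ 0.1  0.4 -1. ] qd [ 0.1  2.5 -3.5 -1.6  3.7  0. ]
t 25.52 [0.5818 0.0214 0.1161] [-178.8    1.3   -6.3] w 0.021 F [ 0.1  0.4 -1. ] 9
[{"travel": [-0.0099, -0.0321, -0.0038], "spin": -0.03}, {"travel": [-0.0098, -0.0321, -0.0038], "spin": -0.03}, {"travel": [-0.0098, -0.0321, -0.0038], "spin": -0.03}, {"travel": [-0.0098, -0.0321, -0.0038], "spin": -0.03}, {"travel": [-0.0098, -0.0321, -0.0038], "spin": -0.03}]
[{"travel": [-0.0098, -0.0321, -0.0038], "spin": -0.03}, {"travel": [-0.0098, -0.0321, -0.0038], "spin": -0.03}, {"travel": [-0.0098, -0.0321, -0.0038], "spin": -0.03}, {"travel": [-0.0097, -0.0321, -0.0038], "spin": -0.03}]
```

>>> send_rows:
  motion:
    - {"travel": [-0.005, -0.016, -0.006], "spin": 0}
    - {"travel": [-0.01, -0.032, -0.006], "spin": 0}
    - {"travel": [-0.011, -0.037, -0.006], "spin": 0}
    - {"travel": [-0.011, -0.037, -0.005], "spin": 0}
    - {"travel": [-0.011, -0.037, -0.005], "spin": 0}

```text
time_s: 25.93
tcp_pos: [0.551, 0.1826, 0.1483]
eef_rot: [-178.8, 1.4, -6.9]
contact_force: [0.6, 0.1, -0.1]
gripper_width: 0.0212
```

>>> send_rows:
  motion:
    - {"travel": [-0.011, -0.036, -0.003], "spin": 0}
    - {"travel": [-0.01, -0.034, -0.002], "spin": 0}
    - {"travel": [-0.01, -0.03, 0], "spin": 0}
    - {"travel": [-0.006, -0.02, 0], "spin": 0}
    - {"travel": [-0.003, -0.01, 0], "spin": 0}

```text
time_s: 26.35
tcp_pos: [0.5234, 0.3276, 0.1569]
eef_rot: [-178.7, 1.4, -6.7]
contact_force: [-0.6, -0.1, 0.4]
gripper_width: 0.0211
```

```bash
python3 wait.py 2; python3 look.py w7 pan vial_mid; python3 plan.py .525 .318 .06 -6 .03
```

```text
t 26.45 [0.5235 0.3266 0.1566] [-178.72    1.39   -6.7 ] w 0.0211 F [-0.1 -1.1 -0.1] qd [-2.4 -0.7 -1.3 -0.  -0.4  1.4]
t 26.45 [0.5235 0.3266 0.1566] [-178.7    1.4   -6.7]
vial_mid 0.67 [0.5246 0.3254 0.1735]
t 26.6 [0.5241 0.3239 0.1569] [-178.7    1.4   -6.9] w 0.0211 F [-0.3  0.5 -0.5] 4
[{"travel": [0.0004, 0.0014, 0.0242], "spin": -0.22}, {"travel": [0.0004, 0.0014, 0.0242], "spin": -0.22}, {"travel": [0.0004, 0.0014, 0.0242], "spin": -0.22}, {"travel": [0.0004, 0.0014, 0.0242], "spin": -0.22}]
```

View pics/w7.png

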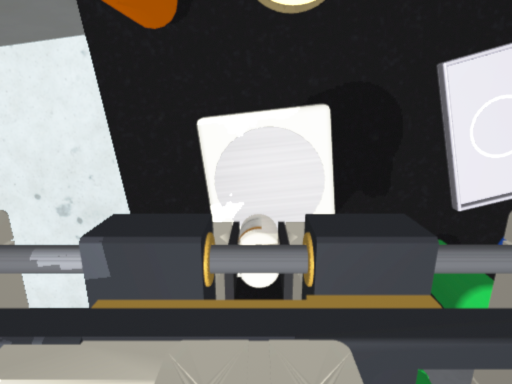

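Pan disc centre is at about (270,178), diameter about 110 px, with the vial held at (258,250). I'll fit the disc.

Run:
```python
from h import *
d=np.load('w.npy'); C=np.load('wc.npy',allow_pickle=True); P=cloud('wrist',d,C)
for u,v in ((215,178),(325,178),(270,178),(270,126),(270,200)): print(u,v,P[v,u].round(4))
p=cv2.imread('pics/w7.png'); g=cv2.cvtColor(p,6); print(g[178,205:232],g[115:140,270],g[178,312:340])
```

```text
215 178 [0.5326 0.3689 0.0415]
325 178 [0.5182 0.2651 0.0299]
270 178 [0.5269 0.3178 0.0414]
270 126 [0.5734 0.3127 0.0317]
270 200 [0.5056 0.32   0.0418]
[118 214 238 245 250 252 252 252 250 232 226 225 226 226 226 226 227 227
 227 227 228 229 229 229 230 230 230] [255 255 255 254 253 253 253 253 253 253 249 230 228 235 237 236 235 235
 235 235 235 235 234 232 233] [237 237 237 236 237 237 237 237 237 236 237 238 242 251 253 253 253 251
 249 245 228 114  35  22  21  22  21  22]
```

>>> send_rows:
  motion:
    - {"travel": [0, 0.001, 0.02], "spin": 0}
    - {"travel": [0, 0.002, 0.03], "spin": 0}
    - {"travel": [0, 0.001, 0.025], "spin": 0}
    - {"travel": [0, 0.001, 0.012], "spin": 0}

```text
time_s: 26.93
tcp_pos: [0.5259, 0.3177, 0.072]
eef_rot: [-178.3, 1.0, -7.2]
contact_force: [-0.9, -0.5, -0.0]
gripper_width: 0.021
```

```bash
python3 wait.py 3; python3 plan.py .524 .318 .0495 -6 .03
```

```text
t 27.08 [0.5265 0.3183 0.0738] [-178.35    0.99   -7.14] w 0.0209 F [0.4 0.2 0.2] qd [ 0.5 -1.4  2.4  0.7 -0.6 -0.2]
t 27.08 [0.5265 0.3183 0.0738] [-178.3    1.    -7.1] w 0.0209 F [0.4 0.2 0.2] 1
[{"travel": [-0.0025, 0.0007, 0.0243], "spin": -1.14}]
```

>>> send_rows:
  motion:
    - {"travel": [-0.002, 0, 0.012], "spin": 0}
    - {"travel": [-0.002, 0, 0.009], "spin": 0}

```text
time_s: 27.25
tcp_pos: [0.5254, 0.32, 0.0568]
eef_rot: [-178.1, 0.7, -7.2]
contact_force: [-0.4, -0.2, 0.2]
gripper_width: 0.0209
```

```bash
python3 wait.py 3; python3 plan.py .524 .318 .049 -6 .03
```

```text
t 27.4 [0.5251 0.3202 0.0567] [-178.13    0.75   -7.15] w 0.0209 F [ 0.4 -0.   0.2] qd [ 0.2 -0.3  0.7  0.1 -0.3  0.1]
t 27.4 [0.5251 0.3202 0.0567] [-178.1    0.7   -7.2] w 0.0209 F [ 0.4 -0.   0.2] 1
[{"travel": [-0.0008, 0.0023, 0.0077], "spin": -1.15}]
```

>>> send_rows:
  motion:
    - {"travel": [-0.001, 0.002, 0.006], "spin": 0}

```text
time_s: 27.48
tcp_pos: [0.5251, 0.3195, 0.0525]
eef_rot: [-178.0, 0.6, -7.1]
contact_force: [-0.2, -0.4, 0.8]
gripper_width: 0.0211
```

```bash
python3 wait.py 3
```

```text
t 27.63 [0.5237 0.3184 0.0508] [-178.13    0.75   -7.15] w 0.0211 F [ 0.1 -0.4 -1.1] qd [ 0.1  0.1  0.4  0.2 -0.2  0. ]
```

>>> send_rows:
  motion:
    - {"travel": [0, 0, 0.0015], "spin": 0}

```text
time_s: 27.72
tcp_pos: [0.5239, 0.3187, 0.0498]
eef_rot: [-178.1, 0.7, -7.1]
contact_force: [0.6, 0.1, 0.6]
gripper_width: 0.021
```

```bash
python3 wait.py 3
```

```text
t 27.87 [0.5237 0.3185 0.0494] [-178.12    0.75   -7.15] w 0.0211 F [ 0.5 -0.6 -0.6] qd [-0.   0.1  0.1  0.  -0.1  0. ]
```

>>> send_rows:
  motion:
    - {"travel": [0, 0, 0.001], "spin": 0}

```text
time_s: 27.95
tcp_pos: [0.5239, 0.3187, 0.0486]
eef_rot: [-178.1, 0.7, -7.1]
contact_force: [-0.3, 0.4, -0.5]
gripper_width: 0.0211
```

```bash
python3 wait.py 3
```

```text
t 28.1 [0.5238 0.3186 0.0484] [-178.12    0.74   -7.15] w 0.0214 F [-0.4  0.2 -0.6] qd [-0.1  0.1 -0.1 -0.1 -0.  -0. ]
```

>>> send_rows:
  motion:
    - {"travel": [0, 0, 0], "spin": 0}
  gripper: 1

```text
time_s: 28.18
tcp_pos: [0.5238, 0.3187, 0.0484]
eef_rot: [-178.1, 0.7, -7.1]
contact_force: [-0.1, -0.4, -0.1]
gripper_width: 0.0241
```

```bash
python3 wait.py 10
```

```text
Traceback (most recent call last):
  File "wait.py", line 2, in <module>
    for i in range(int(sys.argv[1])): r.capture('wrist')
                                      ~~~~~~~~~^^^^^^^^^
ValueError: 200 camera calls are used up
```

>>> send_rows:
  motion:
    - {"travel": [0, 0, -0.02], "spin": 0}
    - {"travel": [0, 0, -0.035], "spin": 0}
    - {"travel": [0, 0, -0.04], "spin": 0}
    - {"travel": [0, 0, -0.035], "spin": 0}
    - {"travel": [0, 0, -0.02], "spin": 0}

```text
time_s: 28.95
tcp_pos: [0.522, 0.3103, 0.1967]
eef_rot: [-178.8, 1.3, -7.2]
contact_force: [0.6, 0.4, 0.2]
gripper_width: 0.0834
```

```bash
python3 look.py w8 vial_mid; python3 wait.py 1;  python3 plan.py .562 -.319 .21 -6 .04
```

```text
t 28.95 [0.522  0.3103 0.1967] [-178.8    1.3   -7.2]
t 28.95 [0.522  0.3103 0.1967] [-178.8    1.3   -7.2] w 0.0834 F [0.6 0.4 0.2] 16
[{"travel": [0.0074, 0.0387, -0.0008], "spin": -0.08}, {"travel": [0.0074, 0.0387, -0.0008], "spin": -0.08}, {"travel": [0.0073, 0.0387, -0.0008], "spin": -0.08}, {"travel": [0.0073, 0.0387, -0.0008], "spin": -0.08}, {"travel": [0.0072, 0.0387, -0.0008], "spin": -0.08}]
[{"travel": [0.0072, 0.0388, -0.0008], "spin": -0.08}, {"travel": [0.0071, 0.0388, -0.0008], "spin": -0.08}, {"travel": [0.0071, 0.0388, -0.0008], "spin": -0.08}, {"travel": [0.007, 0.0388, -0.0008], "spin": -0.08}, {"travel": [0.007, 0.0388, -0.0008], "spin": -0.08}]
[{"travel": [0.0069, 0.0388, -0.0008], "spin": -0.08}, {"travel": [0.0069, 0.0388, -0.0008], "spin": -0.08}, {"travel": [0.0068, 0.0388, -0.0008], "spin": -0.08}, {"travel": [0.0068, 0.0388, -0.0008], "spin": -0.08}, {"travel": [0.0067, 0.0388, -0.0008], "spin": -0.08}]
[{"travel": [0.0066, 0.0388, -0.0008], "spin": -0.08}]Traceback (most recent call last):
  File "look.py", line 3, in <module>
    C=cal('wrist'); p,d=r.capture('wrist'); cv2.imwrite(f'pics/{sys.argv[1]}.png',p); np.save('w.npy',d); np.save('wc.npy',np.array(C,dtype=object),allow_pickle=True)
                        ~~~~~~~~~^^^^^^^^^
ValueError: 200 camera calls are used up
Traceback (most recent call last):
  File "wait.py", line 2, in <module>
    for i in range(int(sys.argv[1])): r.capture('wrist')
                                      ~~~~~~~~~^^^^^^^^^
ValueError: 200 camera calls are used up
```

The camera budget is used up because I spent calls on waiting, so the rest runs on recorded poses and wrist/finger feedback. The vial was released: the fingers were opening for 0.35 s before the rise. The bottle goes back first.

>>> send_rows:
  motion:
    - {"travel": [0.006, 0.03, -0.002], "spin": 0}
    - {"travel": [0.007, 0.038, -0.002], "spin": 0}
    - {"travel": [0.007, 0.038, -0.002], "spin": 0}
    - {"travel": [0.007, 0.038, -0.002], "spin": 0}
    - {"travel": [0.007, 0.038, -0.002], "spin": 0}
  gripper: 1

```text
time_s: 29.37
tcp_pos: [0.5366, 0.1279, 0.2098]
eef_rot: [-178.2, 0.6, -6.6]
contact_force: [-0.0, 0.8, 0.7]
gripper_width: 0.0875
```

>>> send_rows:
  motion:
    - {"travel": [0.007, 0.038, -0.001], "spin": 0}
    - {"travel": [0.007, 0.038, -0.001], "spin": 0}
    - {"travel": [0.007, 0.038, -0.001], "spin": 0}
    - {"travel": [0.007, 0.038, -0.001], "spin": 0}
    - {"travel": [0.007, 0.038, -0.001], "spin": 0}

```text
time_s: 29.78
tcp_pos: [0.5483, -0.0737, 0.2105]
eef_rot: [-178.1, 0.4, -6.5]
contact_force: [1.2, 0.3, -0.3]
gripper_width: 0.0876
```

```bash
sed -i 's/^for i in range(int.*$//' wait.py; python3 plan.py .565 -.319 .215 -6 .036
```

```text
t 29.78 [ 0.5483 -0.0737  0.2105] [-178.1    0.4   -6.5] w 0.0876 F [ 1.2  0.3 -0.3] 7
[{"travel": [0.0063, 0.0346, -0.0006], "spin": -0.07}, {"travel": [0.0063, 0.0346, -0.0006], "spin": -0.07}, {"travel": [0.0062, 0.0346, -0.0006], "spin": -0.07}, {"travel": [0.0062, 0.0346, -0.0006], "spin": -0.07}, {"travel": [0.0062, 0.0346, -0.0006], "spin": -0.07}]
[{"travel": [0.0061, 0.0346, -0.0006], "spin": -0.07}, {"travel": [0.0061, 0.0346, -0.0006], "spin": -0.07}]
```

>>> send_rows:
  motion:
    - {"travel": [0.0075, 0.036, -0.001], "spin": 0}
    - {"travel": [0.0075, 0.036, -0.001], "spin": 0}
    - {"travel": [0.0075, 0.036, -0.001], "spin": 0}
    - {"travel": [0.0075, 0.035, -0.001], "spin": 0}
    - {"travel": [0.007, 0.033, -0.001], "spin": 0}

```text
time_s: 30.2
tcp_pos: [0.5637, -0.263, 0.2104]
eef_rot: [-178.1, 0.3, -6.5]
contact_force: [1.1, -0.7, -0.7]
gripper_width: 0.0875
```

>>> send_rows:
  motion:
    - {"travel": [0.006, 0.026, -0.001], "spin": 0}
    - {"travel": [0.003, 0.015, 0], "spin": 0}
    - {"travel": [0.001, 0.005, 0], "spin": 0}
    - {"travel": [0, 0, 0], "spin": 0}
    - {"travel": [0, 0, 0], "spin": 0}

```text
time_s: 30.62
tcp_pos: [0.5668, -0.3194, 0.2078]
eef_rot: [-178.1, 0.4, -6.9]
contact_force: [-0.0, 0.2, 0.1]
gripper_width: 0.0878
```

```bash
python3 plan.py .565 -.319 .14 -6 .025
```

```text
t 30.62 [ 0.5668 -0.3194  0.2078] [-178.1    0.4   -6.9] w 0.0878 F [-0.   0.2  0.1] 3
[{"travel": [-0.0006, -0.0001, 0.0226], "spin": -0.32}, {"travel": [-0.0006, -0.0001, 0.0226], "spin": -0.32}, {"travel": [-0.0006, -0.0001, 0.0226], "spin": -0.32}]
```

>>> send_rows:
  motion:
    - {"travel": [-0.001, 0.001, 0.015], "spin": 0}
    - {"travel": [-0.001, 0.001, 0.025], "spin": 0}
    - {"travel": [-0.002, 0.001, 0.022], "spin": 0}
    - {"travel": [-0.001, 0, 0.012], "spin": 0}
    - {"travel": [0, 0, 0.004], "spin": 0}

```text
time_s: 31.03
tcp_pos: [0.5632, -0.3137, 0.1309]
eef_rot: [-178.1, 0.0, -6.6]
contact_force: [-0.1, 1.0, -0.2]
gripper_width: 0.0874
```

>>> send_rows:
  motion:
    - {"travel": [0, 0, 0], "spin": 0}
    - {"travel": [0, 0, 0], "spin": 0}

```text
time_s: 31.2
tcp_pos: [0.5631, -0.3113, 0.1306]
eef_rot: [-178.1, 0.1, -6.5]
contact_force: [0.2, -0.9, 0.8]
gripper_width: 0.0873
```

```bash
python3 plan.py .565 -.319 .1185 -6 .025
```

```text
t 31.2 [ 0.5631 -0.3113  0.1306] [-1.781e+02  1.000e-01 -6.500e+00] w 0.0873 F [ 0.2 -0.9  0.8] 1
[{"travel": [0.0028, 0.0074, 0.0121], "spin": -0.5}]
```

>>> send_rows:
  motion:
    - {"travel": [0.002, 0.005, 0.007], "spin": 0}
    - {"travel": [0.001, 0.002, 0.005], "spin": 0}
    - {"travel": [0, 0, 0], "spin": 0}
    - {"travel": [0, 0, 0], "spin": 0}

```text
time_s: 31.53
tcp_pos: [0.568, -0.3184, 0.1209]
eef_rot: [-178.1, -0.2, -6.4]
contact_force: [-0.2, -0.2, -0.4]
gripper_width: 0.0875
```

```bash
python3 plan.py .565 -.319 .1185 -6 .025
```

```text
t 31.53 [ 0.568  -0.3184  0.1209] [-178.1   -0.2   -6.4] w 0.0875 F [-0.2 -0.2 -0.4] 1
[{"travel": [-0.0029, 0.0009, 0.0024], "spin": -0.37}]
```

>>> send_rows:
  motion:
    - {"travel": [-0.003, 0, 0.002], "spin": 0}
    - {"travel": [0, 0, 0], "spin": 0}

```text
time_s: 31.7
tcp_pos: [0.565, -0.3183, 0.119]
eef_rot: [-178.2, -0.2, -6.4]
contact_force: [-0.5, -0.6, -0.2]
gripper_width: 0.0875
```

>>> send_rows:
  motion:
    - {"travel": [0, 0, 0], "spin": 0}
    - {"travel": [0, 0, 0], "spin": 0}
    - {"travel": [0, 0, 0], "spin": 0}
    - {"travel": [0, 0, 0], "spin": 0}
    - {"travel": [0, 0, 0], "spin": 0}
  gripper: -1
  squeeze: 40

```text
time_s: 32.12
tcp_pos: [0.5649, -0.3187, 0.1197]
eef_rot: [-178.2, -0.3, -6.4]
contact_force: [0.3, -0.3, 0.3]
gripper_width: 0.06
```

>>> send_rows:
  motion:
    - {"travel": [0, 0, 0], "spin": 0}
    - {"travel": [0, 0, 0], "spin": 0}
    - {"travel": [0, 0, 0], "spin": 0}
    - {"travel": [0, 0, 0], "spin": 0}
    - {"travel": [0, 0, 0], "spin": 0}

```text
time_s: 32.53
tcp_pos: [0.5651, -0.3188, 0.1199]
eef_rot: [-178.2, -0.3, -6.4]
contact_force: [-0.7, -1.6, -0.6]
gripper_width: 0.0285
```

```bash
python3 wait.py 0
```

```text
t 32.53 [ 0.5651 -0.3188  0.1199] [-178.18   -0.28   -6.42] w 0.0285 F [-0.7 -1.6 -0.6] qd [-0.1  0.   0.1  0.3  0.2  0.1]
```

>>> send_rows:
  motion:
    - {"travel": [0, 0, -0.005], "spin": 0}
    - {"travel": [0, 0, -0.02], "spin": 0}
    - {"travel": [0, 0, -0.03], "spin": 0}
    - {"travel": [0, 0, -0.025], "spin": 0}
    - {"travel": [0, 0, -0.01], "spin": 0}

```text
time_s: 32.95
tcp_pos: [0.5607, -0.32, 0.2075]
eef_rot: [-178.0, 0.4, -6.5]
contact_force: [1.3, -0.0, -2.1]
gripper_width: 0.0283
```

```bash
python3 plan.py .543 .085 .21 -6 .034
```

```text
t 32.95 [ 0.5607 -0.32    0.2075] [-178.     0.4   -6.5] w 0.0283 F [ 1.3 -0.  -2.1] 12
[{"travel": [-0.0053, -0.0334, -0.0002], "spin": -0.04}, {"travel": [-0.0052, -0.0334, -0.0002], "spin": -0.04}, {"travel": [-0.0052, -0.0334, -0.0002], "spin": -0.04}, {"travel": [-0.0052, -0.0334, -0.0002], "spin": -0.04}, {"travel": [-0.0052, -0.0334, -0.0002], "spin": -0.04}]
[{"travel": [-0.0052, -0.0334, -0.0002], "spin": -0.04}, {"travel": [-0.0051, -0.0334, -0.0002], "spin": -0.04}, {"travel": [-0.0051, -0.0334, -0.0002], "spin": -0.04}, {"travel": [-0.0051, -0.0334, -0.0002], "spin": -0.04}, {"travel": [-0.0051, -0.0334, -0.0002], "spin": -0.04}]
[{"travel": [-0.005, -0.0334, -0.0002], "spin": -0.04}, {"travel": [-0.005, -0.0334, -0.0002], "spin": -0.04}]
```

>>> send_rows:
  motion:
    - {"travel": [-0.002, -0.014, -0.001], "spin": 0}
    - {"travel": [-0.005, -0.026, -0.001], "spin": 0}
    - {"travel": [-0.006, -0.034, -0.001], "spin": 0}
    - {"travel": [-0.006, -0.036, -0.001], "spin": 0}
    - {"travel": [-0.006, -0.036, -0.001], "spin": 0}

```text
time_s: 33.37
tcp_pos: [0.5514, -0.1724, 0.2165]
eef_rot: [-178.0, 0.5, -7.1]
contact_force: [0.9, 1.6, -1.9]
gripper_width: 0.0284
```

>>> send_rows:
  motion:
    - {"travel": [-0.006, -0.036, -0.001], "spin": 0}
    - {"travel": [-0.006, -0.036, -0.001], "spin": 0}
    - {"travel": [-0.006, -0.036, -0.001], "spin": 0}
    - {"travel": [-0.006, -0.036, -0.001], "spin": 0}
    - {"travel": [-0.006, -0.036, -0.001], "spin": 0}

```text
time_s: 33.78
tcp_pos: [0.5379, 0.0198, 0.2239]
eef_rot: [-177.9, 0.8, -7.2]
contact_force: [-0.1, 1.2, -1.2]
gripper_width: 0.0282
```

>>> send_rows:
  motion:
    - {"travel": [-0.005, -0.032, 0], "spin": 0}
    - {"travel": [-0.004, -0.022, 0], "spin": 0}
    - {"travel": [-0.002, -0.012, 0], "spin": 0}
    - {"travel": [0, -0.004, 0], "spin": 0}
    - {"travel": [0, 0, 0], "spin": 0}

```text
time_s: 34.2
tcp_pos: [0.5305, 0.1026, 0.2231]
eef_rot: [-177.8, 1.1, -6.8]
contact_force: [0.3, 0.4, -3.1]
gripper_width: 0.028
```

```bash
python3 plan.py .543 .085 .120 -6 .03
```

```text
t 34.2 [0.5305 0.1026 0.2231] [-177.8    1.1   -6.8] w 0.028 F [ 0.3  0.4 -3.1] 4
[{"travel": [0.0036, 0.004, 0.0258], "spin": -0.19}, {"travel": [0.0036, 0.004, 0.0258], "spin": -0.19}, {"travel": [0.0036, 0.004, 0.0258], "spin": -0.19}, {"travel": [0.0036, 0.004, 0.0258], "spin": -0.19}]
```

>>> send_rows:
  motion:
    - {"travel": [0.004, 0.006, 0.02], "spin": 0}
    - {"travel": [0.004, 0.006, 0.028], "spin": 0}
    - {"travel": [0.003, 0.006, 0.025], "spin": 0}
    - {"travel": [0.001, 0.003, 0.012], "spin": 0}
    - {"travel": [0, 0, 0], "spin": 0}

```text
time_s: 34.62
tcp_pos: [0.5381, 0.081, 0.1334]
eef_rot: [-177.8, 1.0, -6.8]
contact_force: [-1.2, -0.4, -2.4]
gripper_width: 0.0281
```

>>> send_rows:
  motion:
    - {"travel": [0, 0, 0], "spin": 0}
    - {"travel": [0, 0, 0], "spin": 0}

```text
time_s: 34.78
tcp_pos: [0.5374, 0.0792, 0.1328]
eef_rot: [-177.9, 1.2, -6.9]
contact_force: [0.4, -0.2, -1.9]
gripper_width: 0.0284
```

```bash
python3 plan.py .5435 .085 .120 -6 .03
```

```text
t 34.78 [0.5374 0.0792 0.1328] [-177.9    1.2   -6.9] w 0.0284 F [ 0.4 -0.2 -1.9] 1
[{"travel": [0.0053, -0.0065, 0.0128], "spin": -0.91}]
```

>>> send_rows:
  motion:
    - {"travel": [0.004, -0.005, 0.006], "spin": 0}
    - {"travel": [0.001, -0.001, 0.003], "spin": 0}
    - {"travel": [0, 0, 0], "spin": 0}
    - {"travel": [0, 0, 0], "spin": 0}

```text
time_s: 35.12
tcp_pos: [0.5456, 0.0861, 0.1264]
eef_rot: [-177.7, 0.9, -6.9]
contact_force: [0.3, -0.0, -2.7]
gripper_width: 0.0284
```

```bash
python3 plan.py .5435 .085 .120 -6 .03
```

```text
t 35.12 [0.5456 0.0861 0.1264] [-177.7    0.9   -6.9] w 0.0284 F [ 0.3 -0.  -2.7] 1
[{"travel": [-0.0019, 0.0013, 0.0064], "spin": -0.92}]
```

>>> send_rows:
  motion:
    - {"travel": [-0.002, 0.001, 0.003], "spin": 0}
    - {"travel": [-0.001, 0, 0.0015], "spin": 0}
    - {"travel": [0, 0, 0], "spin": 0}

```text
time_s: 35.37
tcp_pos: [0.5426, 0.0862, 0.1224]
eef_rot: [-177.7, 0.8, -6.9]
contact_force: [-0.9, 0.5, -1.9]
gripper_width: 0.028
```

>>> send_rows:
  motion:
    - {"travel": [0, 0, 0.001], "spin": 0}
    - {"travel": [0, 0, 0.001], "spin": 0}
    - {"travel": [0, 0, 0], "spin": 0}

```text
time_s: 35.62
tcp_pos: [0.5424, 0.0864, 0.1204]
eef_rot: [-177.6, 0.8, -6.9]
contact_force: [-0.0, -0.2, -2.4]
gripper_width: 0.0279
```

```bash
python3 plan.py .5435 .085 .120 -6 .03
```

```text
t 35.62 [0.5424 0.0864 0.1204] [-177.6    0.8   -6.9] w 0.0279 F [-0.  -0.2 -2.4] 1
[{"travel": [0.0013, 0.0012, 0.0004], "spin": -0.86}]
```

>>> send_rows:
  motion:
    - {"travel": [0, 0, 0.001], "spin": 0}
    - {"travel": [0, 0, 0], "spin": 0}

```text
time_s: 35.78
tcp_pos: [0.5432, 0.0866, 0.1204]
eef_rot: [-177.6, 0.7, -6.8]
contact_force: [0.6, -0.4, -2.7]
gripper_width: 0.0279
```

>>> send_rows:
  motion:
    - {"travel": [0, 0, 0.001], "spin": 0}
    - {"travel": [0, 0, 0], "spin": 0}

```text
time_s: 35.95
tcp_pos: [0.544, 0.0868, 0.1203]
eef_rot: [-177.6, 0.6, -6.8]
contact_force: [-0.8, -0.1, -2.8]
gripper_width: 0.0284
```

```bash
python3 wait.py 0
```

```text
t 35.95 [0.544  0.0868 0.1203] [-177.6     0.58   -6.8 ] w 0.0284 F [-0.8 -0.1 -2.8] qd [ 0.  -0.1  0.1 -0.1  0.1 -0. ]
```

>>> send_rows:
  motion:
    - {"travel": [-0.001, 0.001, 0.003], "spin": 0}
    - {"travel": [0, 0, 0], "spin": 0}

```text
time_s: 36.12
tcp_pos: [0.5462, 0.087, 0.1208]
eef_rot: [-177.5, 0.2, -6.7]
contact_force: [-1.0, 0.8, -1.8]
gripper_width: 0.0283
```

```bash
python3 wait.py 0
```

```text
t 36.12 [0.5462 0.087  0.1208] [-1.7746e+02  1.6000e-01 -6.7000e+00] w 0.0283 F [-1.   0.8 -1.8] qd [ 0.  -0.6  1.2  0.4 -0.4 -0.1]
```

>>> send_rows:
  motion:
    - {"travel": [-0.003, 0.001, 0.003], "spin": 0}

```text
time_s: 36.2
tcp_pos: [0.5456, 0.0872, 0.1198]
eef_rot: [-177.4, -0.1, -6.6]
contact_force: [-0.4, 1.7, 25.1]
gripper_width: 0.0282
```

>>> send_rows:
  motion:
    - {"travel": [-0.001, 0, 0.002], "spin": 0}

```text
time_s: 36.28
tcp_pos: [0.5465, 0.0878, 0.1199]
eef_rot: [-177.3, -0.4, -6.6]
contact_force: [-1.2, -2.0, 13.9]
gripper_width: 0.0281
```

```bash
python3 wait.py 0
```

```text
t 36.28 [0.5465 0.0878 0.1199] [-177.29   -0.37   -6.58] w 0.0281 F [-1.2 -2.  13.9] qd [ 0.8 -0.3 -1.1  1.3  3.  -0.7]
```

>>> send_rows:
  motion:
    - {"travel": [0, 0, 0], "spin": 0}
    - {"travel": [0, 0, 0], "spin": 0}
    - {"travel": [0, 0, 0], "spin": 0}
    - {"travel": [0, 0, 0], "spin": 0}
    - {"travel": [0, 0, 0], "spin": 0}
  gripper: 1

```text
time_s: 36.7
tcp_pos: [0.546, 0.0877, 0.1194]
eef_rot: [-177.3, -0.4, -6.6]
contact_force: [0.6, 0.2, -1.3]
gripper_width: 0.0562
```

>>> send_rows:
  motion:
    - {"travel": [0, 0, 0], "spin": 0}
    - {"travel": [0, 0, -0.015], "spin": 0}
    - {"travel": [0, 0, -0.03], "spin": 0}
    - {"travel": [0, 0, -0.035], "spin": 0}
    - {"travel": [0, 0, -0.015], "spin": 0}

```text
time_s: 37.12
tcp_pos: [0.5411, 0.0817, 0.2107]
eef_rot: [-177.7, 0.3, -6.7]
contact_force: [0.6, -0.3, 0.9]
gripper_width: 0.0859
```

```bash
python3 plan.py .4845 -.3095 .19 -6 .038
```

```text
t 37.12 [0.5411 0.0817 0.2107] [-177.7    0.3   -6.7] w 0.0859 F [ 0.6 -0.3  0.9] 11
[{"travel": [-0.001, 0.0359, 0.0019], "spin": -0.06}, {"travel": [-0.001, 0.0359, 0.0019], "spin": -0.06}, {"travel": [-0.0011, 0.0359, 0.0019], "spin": -0.06}, {"travel": [-0.0011, 0.0359, 0.0019], "spin": -0.06}, {"travel": [-0.0011, 0.0359, 0.0019], "spin": -0.06}]
[{"travel": [-0.0012, 0.0359, 0.0019], "spin": -0.06}, {"travel": [-0.0012, 0.0359, 0.0019], "spin": -0.06}, {"travel": [-0.0013, 0.0359, 0.0019], "spin": -0.06}, {"travel": [-0.0013, 0.0359, 0.0019], "spin": -0.06}, {"travel": [-0.0013, 0.0359, 0.0019], "spin": -0.06}]
[{"travel": [-0.0014, 0.0359, 0.0019], "spin": -0.06}]
```

>>> send_rows:
  motion:
    - {"travel": [0, 0.03, 0], "spin": 0}
    - {"travel": [0, 0.037, 0], "spin": 0}
    - {"travel": [0, 0.037, 0], "spin": 0}
    - {"travel": [0, 0.037, 0], "spin": 0}
    - {"travel": [0, 0.037, 0], "spin": 0}

```text
time_s: 37.53
tcp_pos: [0.5242, -0.0942, 0.2085]
eef_rot: [-177.4, -0.2, -6.0]
contact_force: [1.5, 0.3, -0.3]
gripper_width: 0.0882
```

>>> send_rows:
  motion:
    - {"travel": [0, 0.037, 0], "spin": 0}
    - {"travel": [0, 0.037, 0], "spin": 0}
    - {"travel": [0, 0.037, 0], "spin": 0}
    - {"travel": [0, 0.036, 0], "spin": 0}
    - {"travel": [0, 0.03, 0], "spin": 0}

```text
time_s: 37.95
tcp_pos: [0.5026, -0.2789, 0.1997]
eef_rot: [-177.4, -0.2, -6.0]
contact_force: [0.3, 0.0, 0.2]
gripper_width: 0.0875
```

>>> send_rows:
  motion:
    - {"travel": [0, 0.018, 0], "spin": 0}
    - {"travel": [0, 0.008, 0], "spin": 0}
    - {"travel": [0, 0, 0], "spin": 0}
    - {"travel": [0, 0, 0], "spin": 0}

```text
time_s: 38.28
tcp_pos: [0.4971, -0.3117, 0.1959]
eef_rot: [-177.3, 0.0, -6.4]
contact_force: [-0.5, 0.8, 0.5]
gripper_width: 0.0876
```

```bash
python3 plan.py .4845 -.3095 .13 -6 .028
```

```text
t 38.28 [ 0.4971 -0.3117  0.1959] [-177.3    0.    -6.4] w 0.0876 F [-0.5  0.8  0.5] 3
[{"travel": [-0.0043, -0.0003, 0.022], "spin": -0.15}, {"travel": [-0.0043, -0.0003, 0.022], "spin": -0.15}, {"travel": [-0.0043, -0.0003, 0.022], "spin": -0.15}]
```

>>> send_rows:
  motion:
    - {"travel": [-0.005, 0, 0.018], "spin": 0}
    - {"travel": [-0.005, 0.001, 0.028], "spin": 0}
    - {"travel": [-0.004, 0.001, 0.028], "spin": 0}
    - {"travel": [-0.002, 0.001, 0.018], "spin": 0}
    - {"travel": [0, 0.001, 0.006], "spin": 0}

```text
time_s: 38.7
tcp_pos: [0.4845, -0.3052, 0.0981]
eef_rot: [-177.4, -0.4, -6.2]
contact_force: [-0.8, 0.8, -0.8]
gripper_width: 0.0877
```

>>> send_rows:
  motion:
    - {"travel": [0, 0, 0], "spin": 0}

```text
time_s: 38.78
tcp_pos: [0.484, -0.3039, 0.0969]
eef_rot: [-177.4, -0.3, -6.1]
contact_force: [-0.0, 0.8, -0.0]
gripper_width: 0.0877
```

```bash
python3 plan.py .4845 -.3095 .068 -6 .028
```

```text
t 38.78 [ 0.484  -0.3039  0.0969] [-177.4   -0.3   -6.1] w 0.0877 F [-0.   0.8 -0. ] 2
[{"travel": [0.0006, 0.0027, 0.0144], "spin": -0.06}, {"travel": [0.0006, 0.0027, 0.0144], "spin": -0.06}]
```

>>> send_rows:
  motion:
    - {"travel": [-0.001, 0.004, 0.012], "spin": 0}
    - {"travel": [-0.001, 0.003, 0.014], "spin": 0}
    - {"travel": [-0.001, 0.001, 0.006], "spin": 0}
    - {"travel": [0, 0, 0], "spin": 0}
    - {"travel": [0, 0, 0], "spin": 0}

```text
time_s: 39.2
tcp_pos: [0.4854, -0.3085, 0.069]
eef_rot: [-177.5, -0.7, -5.8]
contact_force: [-0.4, -0.7, 0.0]
gripper_width: 0.0873
```

```bash
python3 plan.py .4845 -.3095 .068 -6 .028
```

```text
t 39.2 [ 0.4854 -0.3085  0.069 ] [-177.5   -0.7   -5.8] w 0.0873 F [-0.4 -0.7  0. ] 1
[{"travel": [-0.0008, 0.001, 0.001], "spin": 0.21}]
```

Well aligned. Close and lift.

>>> send_rows:
  motion:
    - {"travel": [0, 0.001, 0], "spin": 0}
    - {"travel": [0, 0, 0], "spin": 0}
    - {"travel": [0, 0, 0], "spin": 0}
    - {"travel": [0, 0, 0], "spin": 0}
    - {"travel": [0, 0, 0], "spin": 0}
  gripper: -1
  squeeze: 35

```text
time_s: 39.62
tcp_pos: [0.4879, -0.3099, 0.0731]
eef_rot: [-177.6, -1.0, -5.7]
contact_force: [0.3, -0.2, 0.8]
gripper_width: 0.0598
```

>>> send_rows:
  motion:
    - {"travel": [0, 0, 0], "spin": 0}
    - {"travel": [0, 0, 0], "spin": 0}
    - {"travel": [0, 0, 0], "spin": 0}

```text
time_s: 39.87
tcp_pos: [0.4879, -0.3099, 0.0734]
eef_rot: [-177.6, -1.0, -5.7]
contact_force: [0.8, 0.8, -0.5]
gripper_width: 0.0526
```

>>> send_rows:
  motion:
    - {"travel": [0, 0, -0.008], "spin": 0}
    - {"travel": [0, 0, -0.022], "spin": 0}
    - {"travel": [0, 0, -0.03], "spin": 0}
    - {"travel": [0, 0, -0.025], "spin": 0}
    - {"travel": [0, 0, -0.01], "spin": 0}

```text
time_s: 40.28
tcp_pos: [0.4815, -0.3124, 0.1679]
eef_rot: [-177.4, -0.3, -5.8]
contact_force: [1.0, -0.8, -3.9]
gripper_width: 0.0529
```

```bash
python3 plan.py .562 -.0385 .165 -6 .034
```

```text
t 40.28 [ 0.4815 -0.3124  0.1679] [-177.4   -0.3   -5.8] w 0.0529 F [ 1.  -0.8 -3.9] 9
[{"travel": [0.0058, -0.0312, 0.0003], "spin": 0.02}, {"travel": [0.0058, -0.0312, 0.0003], "spin": 0.02}, {"travel": [0.0058, -0.0312, 0.0003], "spin": 0.02}, {"travel": [0.0058, -0.0312, 0.0003], "spin": 0.02}, {"travel": [0.0058, -0.0312, 0.0003], "spin": 0.02}]
[{"travel": [0.0058, -0.0312, 0.0003], "spin": 0.02}, {"travel": [0.0057, -0.0312, 0.0003], "spin": 0.02}, {"travel": [0.0057, -0.0312, 0.0003], "spin": 0.02}, {"travel": [0.0057, -0.0312, 0.0003], "spin": 0.02}]
```

>>> send_rows:
  motion:
    - {"travel": [0.003, -0.014, 0], "spin": 0}
    - {"travel": [0.005, -0.026, 0], "spin": 0}
    - {"travel": [0.006, -0.033, 0], "spin": 0}
    - {"travel": [0.006, -0.034, 0], "spin": 0}
    - {"travel": [0.006, -0.034, 0], "spin": 0}

```text
time_s: 40.7
tcp_pos: [0.5215, -0.1768, 0.1802]
eef_rot: [-177.5, -0.5, -6.4]
contact_force: [0.7, -0.3, -2.1]
gripper_width: 0.0527
```

>>> send_rows:
  motion:
    - {"travel": [0.006, -0.034, 0], "spin": 0}
    - {"travel": [0.006, -0.034, 0], "spin": 0}
    - {"travel": [0.006, -0.031, 0], "spin": 0}
    - {"travel": [0.005, -0.023, 0], "spin": 0}
    - {"travel": [0.003, -0.01, 0], "spin": 0}

```text
time_s: 41.12
tcp_pos: [0.562, -0.0388, 0.1888]
eef_rot: [-177.4, -0.5, -6.3]
contact_force: [0.1, -0.4, -2.6]
gripper_width: 0.0524
```

>>> send_rows:
  motion:
    - {"travel": [0, 0, 0], "spin": 0}
    - {"travel": [0, 0, 0], "spin": 0}

```text
time_s: 41.28
tcp_pos: [0.5622, -0.0364, 0.1891]
eef_rot: [-177.4, -0.5, -6.1]
contact_force: [-0.4, -0.4, -3.0]
gripper_width: 0.0528
```

```bash
python3 plan.py .565 -.0385 .074 -6 .028
```

```text
t 41.28 [ 0.5622 -0.0364  0.1891] [-177.4   -0.5   -6.1] w 0.0528 F [-0.4 -0.4 -3. ] 5
[{"travel": [0.0006, 0.0003, 0.023], "spin": -0.01}, {"travel": [0.0006, 0.0004, 0.023], "spin": -0.01}, {"travel": [0.0006, 0.0004, 0.023], "spin": -0.01}, {"travel": [0.0006, 0.0004, 0.023], "spin": -0.01}, {"travel": [0.0006, 0.0004, 0.023], "spin": -0.01}]
```

>>> send_rows:
  motion:
    - {"travel": [0, 0.001, 0.018], "spin": 0}
    - {"travel": [0, 0.002, 0.026], "spin": 0}
    - {"travel": [0, 0.002, 0.025], "spin": 0}
    - {"travel": [0, 0.001, 0.016], "spin": 0}
    - {"travel": [0, 0.001, 0.006], "spin": 0}

```text
time_s: 41.7
tcp_pos: [0.563, -0.0443, 0.0982]
eef_rot: [-177.4, -0.8, -6.3]
contact_force: [0.6, -0.2, -2.5]
gripper_width: 0.0525
```

>>> send_rows:
  motion:
    - {"travel": [0, 0, 0], "spin": 0}
    - {"travel": [0, 0, 0], "spin": 0}

```text
time_s: 41.87
tcp_pos: [0.5612, -0.0467, 0.0968]
eef_rot: [-177.5, -0.5, -6.4]
contact_force: [-0.4, -0.4, -2.6]
gripper_width: 0.053
```

```bash
python3 plan.py .565 -.0385 .074 -6 .028
```

```text
t 41.87 [ 0.5612 -0.0467  0.0968] [-177.5   -0.5   -6.4] w 0.053 F [-0.4 -0.4 -2.6] 1
[{"travel": [0.0028, -0.0086, 0.0228], "spin": -0.4}]
```

>>> send_rows:
  motion:
    - {"travel": [0.001, -0.005, 0.009], "spin": 0}
    - {"travel": [0.001, -0.003, 0.008], "spin": 0}
    - {"travel": [0, 0, 0.003], "spin": 0}
    - {"travel": [0, 0, 0], "spin": 0}

```text
time_s: 42.2
tcp_pos: [0.5669, -0.038, 0.0788]
eef_rot: [-177.4, -0.8, -6.5]
contact_force: [-0.1, 0.7, -2.5]
gripper_width: 0.0526
```

```bash
python3 plan.py .565 -.0385 .074 -6 .028
```

```text
t 42.2 [ 0.5669 -0.038   0.0788] [-177.4   -0.8   -6.5] w 0.0526 F [-0.1  0.7 -2.5] 1
[{"travel": [-0.0018, 0.0007, 0.0048], "spin": -0.46}]
```

>>> send_rows:
  motion:
    - {"travel": [-0.003, 0, 0.003], "spin": 0}
    - {"travel": [-0.002, 0, 0.002], "spin": 0}

```text
time_s: 42.37
tcp_pos: [0.5626, -0.0367, 0.074]
eef_rot: [-177.4, -0.9, -6.4]
contact_force: [0.0, 0.3, -2.6]
gripper_width: 0.0532
```

>>> send_rows:
  motion:
    - {"travel": [-0.001, 0, 0.0025], "spin": 0}

```text
time_s: 42.45
tcp_pos: [0.563, -0.0364, 0.0732]
eef_rot: [-177.4, -1.1, -6.3]
contact_force: [-5.5, -0.8, 28.8]
gripper_width: 0.0529
```

```bash
python3 wait.py 0
```

```text
t 42.45 [ 0.563  -0.0364  0.0732] [-177.39   -1.09   -6.34] w 0.0529 F [-5.5 -0.8 28.8] qd [ 0.8 -0.4 -1.5  1.7  3.2 -0.3]
```

Jar on the floor at its recorded spot. Release, rise, and head for the can.

>>> send_rows:
  motion:
    - {"travel": [0, 0, 0], "spin": 0}
    - {"travel": [0, 0, 0], "spin": 0}
    - {"travel": [0, 0, 0], "spin": 0}
    - {"travel": [0, 0, 0], "spin": 0}
    - {"travel": [0, 0, 0], "spin": 0}
  gripper: 1

```text
time_s: 42.87
tcp_pos: [0.5646, -0.0359, 0.0758]
eef_rot: [-177.3, -1.4, -6.2]
contact_force: [0.3, -0.3, -0.1]
gripper_width: 0.0808
```

>>> send_rows:
  motion:
    - {"travel": [0, 0, -0.012], "spin": 0}
    - {"travel": [0, 0, -0.03], "spin": 0}
    - {"travel": [0, 0, -0.038], "spin": 0}
    - {"travel": [0, 0, -0.038], "spin": 0}
    - {"travel": [0, 0, -0.02], "spin": 0}

```text
time_s: 43.28
tcp_pos: [0.5563, -0.0428, 0.2117]
eef_rot: [-177.6, -0.6, -6.3]
contact_force: [1.3, 0.2, 0.5]
gripper_width: 0.0877
```

```bash
python3 plan.py .4017 -.305 .21 -89 .038
```

```text
t 43.28 [ 0.5563 -0.0428  0.2117] [-177.6   -0.6   -6.3] w 0.0877 F [1.3 0.2 0.5] 12
[{"travel": [-0.0104, 0.0231, 0.0001], "spin": 6.89}, {"travel": [-0.0076, 0.0242, 0.0001], "spin": 6.89}, {"travel": [-0.0046, 0.0249, 0.0001], "spin": 6.89}, {"travel": [-0.0016, 0.0253, 0.0001], "spin": 6.89}, {"travel": [0.0015, 0.0253, 0.0001], "spin": 6.89}]
[{"travel": [0.0045, 0.025, 0.0001], "spin": 6.89}, {"travel": [0.0075, 0.0242, 0.0001], "spin": 6.89}, {"travel": [0.0103, 0.0232, 0.0001], "spin": 6.89}, {"travel": [0.013, 0.0218, 0.0001], "spin": 6.89}, {"travel": [0.0155, 0.02, 0.0001], "spin": 6.89}]
[{"travel": [0.0178, 0.018, 0.0001], "spin": 6.89}, {"travel": [0.0199, 0.0158, 0.0001], "spin": 6.89}]
```

>>> send_rows:
  motion:
    - {"travel": [-0.0105, 0.023, 0], "spin": 6.9}
    - {"travel": [-0.0075, 0.024, 0], "spin": 6.9}
    - {"travel": [-0.0045, 0.025, 0], "spin": 6.9}
    - {"travel": [-0.0015, 0.025, 0], "spin": 6.9}
    - {"travel": [0.0015, 0.025, 0], "spin": 6.9}

```text
time_s: 43.7
tcp_pos: [0.4958, -0.1512, 0.2137]
eef_rot: [-177.1, 0.3, -41.6]
contact_force: [0.2, -0.7, 0.3]
gripper_width: 0.0871
```

>>> send_rows:
  motion:
    - {"travel": [0.0045, 0.025, 0], "spin": 6.9}
    - {"travel": [0.0075, 0.024, 0], "spin": 6.9}
    - {"travel": [0.0105, 0.023, 0], "spin": 6.9}
    - {"travel": [0.013, 0.022, 0], "spin": 6.9}
    - {"travel": [0.0155, 0.02, 0], "spin": 6.9}

```text
time_s: 44.12
tcp_pos: [0.4249, -0.2632, 0.2072]
eef_rot: [-177.8, 2.0, -77.4]
contact_force: [-0.4, -0.0, -0.4]
gripper_width: 0.0878
```

```bash
python3 plan.py .4017 -.305 .2 -89 .025
```

```text
t 44.12 [ 0.4249 -0.2632  0.2072] [-177.8    2.   -77.4] w 0.0878 F [-0.4 -0.  -0.4] 2
[{"travel": [0.0179, 0.0159, 0.0036], "spin": 5.81}, {"travel": [0.0194, 0.014, 0.0036], "spin": 5.81}]
```

>>> send_rows:
  motion:
    - {"travel": [0.018, 0.015, 0], "spin": 6}
    - {"travel": [0.014, 0.009, 0], "spin": 4.5}
    - {"travel": [0.003, 0.002, 0], "spin": 1}
    - {"travel": [0, 0, 0], "spin": 0}
    - {"travel": [0, 0, 0], "spin": 0}

```text
time_s: 44.53
tcp_pos: [0.4002, -0.3066, 0.2042]
eef_rot: [-178.3, 2.4, -90.1]
contact_force: [0.3, 0.4, 0.3]
gripper_width: 0.0876
```

```bash
python3 plan.py .4017 -.305 .15 -89 .025
```

```text
t 44.53 [ 0.4002 -0.3066  0.2042] [-178.3    2.4  -90.1] w 0.0876 F [0.3 0.4 0.3] 3
[{"travel": [-0.0005, -0.0005, 0.0181], "spin": -0.36}, {"travel": [-0.0005, -0.0005, 0.0181], "spin": -0.36}, {"travel": [-0.0005, -0.0005, 0.0181], "spin": -0.36}]
```

>>> send_rows:
  motion:
    - {"travel": [0.001, 0, 0.015], "spin": 0}
    - {"travel": [0.001, 0.001, 0.026], "spin": 0}
    - {"travel": [0.001, 0.001, 0.026], "spin": 0}
    - {"travel": [0.001, 0.001, 0.016], "spin": 0}
    - {"travel": [0, 0, 0.006], "spin": 0}

```text
time_s: 44.95
tcp_pos: [0.4049, -0.3047, 0.1155]
eef_rot: [-177.8, 2.2, -89.3]
contact_force: [-1.1, -0.0, 0.1]
gripper_width: 0.0878
```

>>> send_rows:
  motion:
    - {"travel": [0, 0, 0], "spin": 0}
    - {"travel": [0, 0, 0], "spin": 0}

```text
time_s: 45.12
tcp_pos: [0.405, -0.3032, 0.1144]
eef_rot: [-178.0, 2.3, -89.1]
contact_force: [0.2, -0.3, 0.9]
gripper_width: 0.0876
```

```bash
python3 plan.py .4017 -.305 .092 -89 .025
```

```text
t 45.12 [ 0.405  -0.3032  0.1144] [-178.     2.3  -89.1] w 0.0876 F [ 0.2 -0.3  0.9] 1
[{"travel": [0.0018, 0.0034, 0.0224], "spin": -0.06}]
```

>>> send_rows:
  motion:
    - {"travel": [0.001, 0.003, 0.01], "spin": 0}
    - {"travel": [0.001, 0.003, 0.01], "spin": 0}
    - {"travel": [0, 0.001, 0.004], "spin": 0}
    - {"travel": [0, 0, 0], "spin": 0}

```text
time_s: 45.45
tcp_pos: [0.401, -0.3044, 0.0909]
eef_rot: [-177.7, 2.2, -88.9]
contact_force: [-0.4, 0.8, 0.6]
gripper_width: 0.0879
```

```bash
python3 plan.py .4017 -.305 .092 -89 .025
```

```text
t 45.45 [ 0.401  -0.3044  0.0909] [-177.7    2.2  -88.9] w 0.0879 F [-0.4  0.8  0.6] 1
[{"travel": [0.0006, -0.0007, -0.0011], "spin": 0.12}]
```

>>> send_rows:
  motion:
    - {"travel": [0, 0, 0], "spin": 0}
    - {"travel": [0, 0, 0], "spin": 0}
    - {"travel": [0, 0, 0], "spin": 0}
    - {"travel": [0, 0, 0], "spin": 0}
    - {"travel": [0, 0, 0], "spin": 0}
  gripper: -1
  squeeze: 30

```text
time_s: 45.87
tcp_pos: [0.4013, -0.305, 0.0918]
eef_rot: [-177.6, 2.1, -88.9]
contact_force: [-0.3, 0.0, -0.2]
gripper_width: 0.0598
```

>>> send_rows:
  motion:
    - {"travel": [0, 0, 0], "spin": 0}
    - {"travel": [0, 0, 0], "spin": 0}
    - {"travel": [0, 0, 0], "spin": 0}

```text
time_s: 46.12
tcp_pos: [0.4015, -0.305, 0.0921]
eef_rot: [-177.6, 2.1, -88.9]
contact_force: [0.0, 0.4, -2.1]
gripper_width: 0.0497
```

>>> send_rows:
  motion:
    - {"travel": [0, 0, -0.01], "spin": 0}
    - {"travel": [0, 0, -0.028], "spin": 0}
    - {"travel": [0, 0, -0.038], "spin": 0}
    - {"travel": [0, 0, -0.038], "spin": 0}
    - {"travel": [0, 0, -0.03], "spin": 0}

```text
time_s: 46.53
tcp_pos: [0.39, -0.3084, 0.2355]
eef_rot: [-178.5, 2.5, -89.0]
contact_force: [0.8, -0.4, -1.3]
gripper_width: 0.0498
```

```bash
python3 plan.py .52 .02 .25 -89 .035
```

```text
t 46.53 [ 0.39   -0.3084  0.2355] [-178.5    2.5  -89. ] w 0.0498 F [ 0.8 -0.4 -1.3] 11
[{"travel": [-0.0296, -0.0123, -0.0013], "spin": 0.0}, {"travel": [-0.0296, -0.0123, -0.0013], "spin": 0.0}, {"travel": [-0.0296, -0.0123, -0.0013], "spin": 0.0}, {"travel": [-0.0296, -0.0123, -0.0013], "spin": 0.0}, {"travel": [-0.0296, -0.0123, -0.0013], "spin": 0.0}]
[{"travel": [-0.0296, -0.0123, -0.0013], "spin": 0.0}, {"travel": [-0.0296, -0.0123, -0.0013], "spin": 0.0}, {"travel": [-0.0296, -0.0123, -0.0013], "spin": 0.0}, {"travel": [-0.0296, -0.0123, -0.0013], "spin": 0.0}, {"travel": [-0.0296, -0.0123, -0.0013], "spin": 0.0}]
[{"travel": [-0.0296, -0.0123, -0.0013], "spin": 0.0}]
```

>>> send_rows:
  motion:
    - {"travel": [-0.014, -0.006, -0.002], "spin": 0}
    - {"travel": [-0.026, -0.011, -0.002], "spin": 0}
    - {"travel": [-0.033, -0.014, -0.002], "spin": 0}
    - {"travel": [-0.034, -0.014, -0.001], "spin": 0}
    - {"travel": [-0.034, -0.014, -0.001], "spin": 0}

```text
time_s: 46.95
tcp_pos: [0.448, -0.1693, 0.2648]
eef_rot: [-177.7, 2.1, -89.5]
contact_force: [0.9, -0.8, -0.9]
gripper_width: 0.0495
```

>>> send_rows:
  motion:
    - {"travel": [-0.034, -0.014, -0.001], "spin": 0}
    - {"travel": [-0.034, -0.014, -0.001], "spin": 0}
    - {"travel": [-0.034, -0.014, -0.001], "spin": 0}
    - {"travel": [-0.028, -0.012, 0], "spin": 0}
    - {"travel": [-0.018, -0.008, 0], "spin": 0}

```text
time_s: 47.37
tcp_pos: [0.5091, -0.0117, 0.282]
eef_rot: [-177.4, 2.2, -89.4]
contact_force: [1.2, -0.7, -1.5]
gripper_width: 0.0494
```

>>> send_rows:
  motion:
    - {"travel": [-0.007, -0.003, 0], "spin": 0}
    - {"travel": [0, 0, 0], "spin": 0}
    - {"travel": [0, 0, 0], "spin": 0}

```text
time_s: 47.62
tcp_pos: [0.5127, -0.0006, 0.2839]
eef_rot: [-177.4, 2.2, -89.1]
contact_force: [-1.4, -1.3, -1.6]
gripper_width: 0.0493
```

```bash
python3 plan.py .5195 .0205 .14 -89 .025
```

```text
t 47.62 [ 0.5127 -0.0006  0.2839] [-177.4    2.2  -89.1] w 0.0493 F [-1.4 -1.3 -1.6] 6
[{"travel": [-0.0035, -0.0012, 0.024], "spin": -0.02}, {"travel": [-0.0035, -0.0012, 0.024], "spin": -0.02}, {"travel": [-0.0035, -0.0012, 0.024], "spin": -0.02}, {"travel": [-0.0035, -0.0012, 0.024], "spin": -0.02}, {"travel": [-0.0035, -0.0012, 0.024], "spin": -0.02}]
[{"travel": [-0.0035, -0.0012, 0.024], "spin": -0.02}]
```

>>> send_rows:
  motion:
    - {"travel": [-0.012, -0.004, 0.008], "spin": 0}
    - {"travel": [-0.008, -0.002, 0.01], "spin": 0}
    - {"travel": [0, 0, 0.005], "spin": 0}
    - {"travel": [0, 0, 0], "spin": 0}
    - {"travel": [0, 0, 0], "spin": 0}

```text
time_s: 48.03
tcp_pos: [0.5181, 0.0184, 0.2599]
eef_rot: [-177.4, 2.2, -89.3]
contact_force: [-1.0, -0.0, -1.2]
gripper_width: 0.0496
```

```bash
python3 plan.py .5195 .0205 .15 -89 .025
```

```text
t 48.03 [0.5181 0.0184 0.2599] [-177.4    2.2  -89.3] w 0.0496 F [-1.  -0.  -1.2] 5
[{"travel": [-0.0004, -0.0003, 0.022], "spin": -0.07}, {"travel": [-0.0004, -0.0003, 0.022], "spin": -0.07}, {"travel": [-0.0004, -0.0003, 0.022], "spin": -0.07}, {"travel": [-0.0004, -0.0003, 0.022], "spin": -0.07}, {"travel": [-0.0004, -0.0003, 0.022], "spin": -0.07}]
```

>>> send_rows:
  motion:
    - {"travel": [0, 0, 0.014], "spin": 0}
    - {"travel": [0.001, 0.001, 0.022], "spin": 0}
    - {"travel": [0.001, 0.001, 0.022], "spin": 0}
    - {"travel": [0.001, 0.001, 0.012], "spin": 0}
    - {"travel": [0, 0, 0], "spin": 0}

```text
time_s: 48.45
tcp_pos: [0.5186, 0.0155, 0.1889]
eef_rot: [-177.3, 2.2, -89.5]
contact_force: [-0.0, -0.6, -0.9]
gripper_width: 0.0494
```

```bash
python3 plan.py .5195 .0205 .11 -89 .025
```

```text
t 48.45 [0.5186 0.0155 0.1889] [-177.3    2.2  -89.5] w 0.0494 F [-0.  -0.6 -0.9] 4
[{"travel": [-0.0012, -0.0002, 0.0197], "spin": -0.12}, {"travel": [-0.0012, -0.0002, 0.0197], "spin": -0.12}, {"travel": [-0.0012, -0.0002, 0.0197], "spin": -0.12}, {"travel": [-0.0012, -0.0002, 0.0197], "spin": -0.12}]
```

>>> send_rows:
  motion:
    - {"travel": [-0.002, 0, 0.014], "spin": 0}
    - {"travel": [-0.001, 0.001, 0.022], "spin": 0}
    - {"travel": [0, 0.001, 0.02], "spin": 0}
    - {"travel": [0, 0, 0.01], "spin": 0}
    - {"travel": [0, 0, 0], "spin": 0}

```text
time_s: 48.87
tcp_pos: [0.5224, 0.0197, 0.1252]
eef_rot: [-177.0, 2.2, -89.5]
contact_force: [-0.2, -0.3, -1.2]
gripper_width: 0.0493
```

```bash
python3 plan.py .5195 .0205 .092 -89 .025
```

```text
t 48.87 [0.5224 0.0197 0.1252] [-177.     2.2  -89.5] w 0.0493 F [-0.2 -0.3 -1.2] 2
[{"travel": [-0.0004, 0.0014, 0.0166], "spin": -0.27}, {"travel": [-0.0004, 0.0014, 0.0166], "spin": -0.27}]
```

>>> send_rows:
  motion:
    - {"travel": [0, 0.002, 0.011], "spin": 0}
    - {"travel": [0, 0.002, 0.012], "spin": 0}
    - {"travel": [0, 0.001, 0.005], "spin": 0}
    - {"travel": [0, 0, 0], "spin": 0}

```text
time_s: 49.2
tcp_pos: [0.5219, 0.0206, 0.1008]
eef_rot: [-176.7, 2.2, -89.5]
contact_force: [-0.6, 0.3, -1.5]
gripper_width: 0.05
```

```bash
python3 plan.py .5195 .0205 .092 -89 .025
```

```text
t 49.2 [0.5219 0.0206 0.1008] [-176.7    2.2  -89.5] w 0.05 F [-0.6  0.3 -1.5] 1
[{"travel": [0.0001, 0.0024, 0.0088], "spin": -0.49}]
```

>>> send_rows:
  motion:
    - {"travel": [0, 0.002, 0.004], "spin": 0}
    - {"travel": [0, 0.001, 0.003], "spin": 0}

```text
time_s: 49.37
tcp_pos: [0.521, 0.0211, 0.0958]
eef_rot: [-176.5, 2.2, -89.5]
contact_force: [-0.4, -0.1, -1.4]
gripper_width: 0.0496
```

>>> send_rows:
  motion:
    - {"travel": [0, 0, 0.002], "spin": 0}

```text
time_s: 49.45
tcp_pos: [0.5214, 0.0213, 0.0943]
eef_rot: [-176.4, 2.3, -89.5]
contact_force: [-0.2, -0.5, -1.9]
gripper_width: 0.0496
```

```bash
python3 plan.py .5195 .0205 .092 -89 .025
```

```text
t 49.45 [0.5214 0.0213 0.0943] [-176.4    2.3  -89.5] w 0.0496 F [-0.2 -0.5 -1.9] 1
[{"travel": [0.0008, 0.0019, 0.0023], "spin": -0.46}]
```

>>> send_rows:
  motion:
    - {"travel": [0, 0.001, 0.0025], "spin": 0}

```text
time_s: 49.53
tcp_pos: [0.5211, 0.0216, 0.0922]
eef_rot: [-176.4, 2.3, -89.4]
contact_force: [-0.5, 0.1, 15.4]
gripper_width: 0.0492
```

```bash
python3 wait.py 0
```

```text
t 49.53 [0.5211 0.0216 0.0922] [-176.38    2.27  -89.44] w 0.0492 F [-0.5  0.1 15.4] qd [ 0.6  0.5 -2.1  0.9  4.9 -0.6]
```

>>> send_rows:
  motion:
    - {"travel": [0, 0, 0], "spin": 0}
    - {"travel": [0, 0, 0], "spin": 0}
    - {"travel": [0, 0, 0], "spin": 0}
    - {"travel": [0, 0, 0], "spin": 0}
    - {"travel": [0, 0, 0], "spin": 0}
  gripper: 1

```text
time_s: 49.95
tcp_pos: [0.5222, 0.0219, 0.0935]
eef_rot: [-176.2, 2.3, -89.4]
contact_force: [-0.7, 0.2, 0.1]
gripper_width: 0.0774
```

>>> send_rows:
  motion:
    - {"travel": [0, 0, 0], "spin": 0}
    - {"travel": [0, 0, -0.012], "spin": 0}
    - {"travel": [0, 0, -0.025], "spin": 0}
    - {"travel": [0, 0, -0.03], "spin": 0}
    - {"travel": [0, 0, -0.035], "spin": 0}

```text
time_s: 50.37
tcp_pos: [0.5106, 0.0163, 0.1902]
eef_rot: [-177.1, 2.0, -89.5]
contact_force: [0.7, 0.2, 0.4]
gripper_width: 0.0875
```

>>> send_rows:
  motion:
    - {"travel": [0, 0, -0.035], "spin": 0}
    - {"travel": [0, 0, -0.02], "spin": 0}
    - {"travel": [0, 0, 0], "spin": 0}
    - {"travel": [0, 0, 0], "spin": 0}

```text
time_s: 50.7
tcp_pos: [0.5099, 0.0143, 0.2559]
eef_rot: [-176.5, 2.2, -89.4]
contact_force: [-1.1, 0.9, -0.5]
gripper_width: 0.0873
```

```bash
python3 wait.py 0; python3 -c "
from h import *
try: print(r.pinpoint('top','can_mid'))
except Exception as e: print(e)"
```

```text
t 50.7 [0.5099 0.0143 0.2559] [-176.5     2.18  -89.45] w 0.0873 F [-1.1  0.9 -0.5] qd [-0.1 -1.7  1.9  0.6 -1.2  0.1]
[{'at': [0.2536, 0.2652, 1.4197], 'conf': 0.84}]
```

The tool is clear of everything and at rest, so I'm handing in.

```bash
python3 -c "
from plant import r
print(r.close_job())"
```

```text
the job is handed in; nothing more can be done
None
```

All moves are done and the job is handed in at about 51 s of the 128 s, but I could not check the final scene by camera. I used up the 200 camera calls waiting for the fingers to close. From the release of the vial onward I worked only from recorded poses, finger widths and wrist force.

**What I did:** I moved the can, jar and bottle to the side tray, stood the vial on the pan, then put the bottle, jar and can back in their own rings.

**Side tray:** The scene picture showed all three standing on the side tray, with the vial still in its ring and the beaker unmoved.

**Vial:** It was let go at (0.524, 0.319), about 1 mm from the fitted pan centre and at the height its foot should meet the pan. No clear contact force showed, and I have no picture of it standing there afterwards.

**Returns:** Each item was gripped at its expected width and let go only once the wrist force showed contact with the tray floor. By tool position, they stand this far from where they started:

| Item | Estimated distance from start |
|---|---|
| Bottle | 4 mm |
| Jar | 3 mm |
| Can | 2 mm |

All three are within the 15 mm limit. The force read near zero after each release and no finger snag showed.

**Tool tilt:** The tool drifted up to about 4° from vertical by the end. I judged the tilt passed on to the items to be small.

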